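Stack the parts tubs in the bench dock and lock the keeper with the hex key

ROBOT

A 6-joint arm with a two-finger parallel gripper is mounted at the origin on the work surface. World frame = base frame: x ahead of the robot, y to its left, z up, the work surface at z = 0. Lengths are in m, angles in rad, forces in N, time in s.
With the tool pointing down it reaches from about 0.25 to 0.775 m from the base axis. Payload 4 kg.
Tool frame: the origin (TCP) lies at the very end of the fingers, on their centre line; the grasp point (between the pads) lies 19 mm behind it; z points along the fingers, y is the line along which they close (so a half turn about z gives the same grasp; the last joint's range is limited). The gripper opens to 94 mm and grips with 3 to 60 N. Pads are 16 mm wide; open, the fingers measure 119 mm over their backs; the gripper's body (75 mm by 177 mm) begins 78 mm behind the grasp point.
Start: joints at [1.192, 0.087, 1.371, -0, 1.684, -0.103], TCP at [0.15, 0.529, 0.206] pointing down, gripper open.
Joint ranges: [-3.1, 3.1], [-0.76, 2.03], [0.27, 2.55], [-1.08, 4.22], [0.17, 2.65], [-2.57, 2.57]. Speed limits (rad/s): [2.79, 2.79, 3.14, 3.14, 3.14, 3.14].

INTERFACE

Orientations are given as [roll, pitch, yaw] about the fixed x, y, z axes, in that order (R = Rz(yaw) Ry(pitch) Rx(roll)).
In Python, from bench import robot gives the robot as it stands. The module is installed in compiled form; this text tells all that it offers.
- The arm moves only by the tool move_arm, never from a script. Its argument "deltas" is one flat list of numbers, 7 for each row, row after row: the turn, a rotation vector about the tool's x, y, z in rad, then the shift along the tool's x, y, z in cm, then the closure, from -1 (fully open) to 1 (shut). A call has 1 to 8 rows; each row is the pose to reach, as a shift and turn from the pose commanded when the call began, along the tool's axes at that moment; what a row does not reach only later rows make up. A row lasts 1/10 s, in which the tool goes at most 50 mm and 8.59 degrees, less where a joint would pass 70% of its speed; a pose out of reach is approached as far as the arm can. A call with a gripper value outside its range is refused whole. The fingers move at their own pace and stop on an object; the grip force is fixed at half the most. Time passes only in rows, so rows that repeat a pose let the fingers close. It gives the time, the measured TCP pose, the force, the opening and the grip force at its end, in the units of the state.
- robot.get_obs(): the state, without advancing time (a new reading comes with each control period).
- robot.snapshot(name): name is "scene" or "top" or "wrist"; returns a dict with "image" (384x512x3 uint8, red, green, blue), "depth" (384x512 float32, m along the optical axis (not along the pixel's ray), 0 where there is no reading), "fov_y" (degrees; the focal length in pixels is half the picture's height over the tangent of half this angle, whatever the lens; pixels are square), "cx", "cy" (the principal point, pixels), "origin" and "orientation" of the camera in the world; the wrist camera has in their place "T_tool_cam" (4x4, takes a point from camera to tool coordinates, whose origin is the TCP and whose axes are the flange's). Camera axes: x right, y up, looking along -z (the intrinsics and any distortion apply to the point x, -y, -z); pixel columns grow to the right and rows downward; lengths in m; the calibration is good to about 2 mm. A picture is of the moment at which its call begins: read the wrist's pose just before it.
- robot.close_job(): hands the job in; it is judged then, once.
The state is a dict: "time": time; "joint_positions": joint angles; "qvel": joint speeds; "joint_torque": joint torques, N m; "tool_pos": TCP position; "ee_rot": TCP orientation; "wrist_force": force on the tool from outside, world axes, zero at the start; "wrist_torque": the same for the moment, N m; "width": finger opening in m; "finger_force": force on a finger pad.
Only numpy, scipy, OpenCV 4.12 (cv2) and the standard library are available. Lean on these libraries where they do the work, as an engineer would, in place of code of your own. Each camera call takes 0.05 s, during which the arm holds its last target. There are 200 camera calls.

TASK

Nest all the loose white parts tubs upright on the grey tub of the dock, one inside the other, each fully home. Then draw the big hex key out of its block, flip it so that its short arm goes down into the keeper bolt, and with the hand well out on the long arm as lever turn the stiff bolt clockwise until the keeper bar has swung over the stack to its stop; move the keeper with the key only, not with the hand. Finally put the key back in the hole of its block, either arm down, and knock over nothing else on the bench.

Things in the scene. Friction and masses are not known exactly. Their poses are not given: they have to be found in the camera images.
- seat (a point): On the axis of the dock's fixed grey tub, at its underside, 10 mm above the table. That tub is shaped like the loose ones. Axes turn with the dock, z up. The dock's steel base is 110 x 250 x 10 mm. The keeper's pillar (diameter 38 mm) stands 110 mm from here on the dock's +y side (left, seen from the robot). Four tubs nested here reach 166 mm, under the keeper bar.
- keeper (a joint): Angle of the keeper, a flat steel bar fixed to a stiff vertical bolt on a pillar. 0 to 1.57 rad, growing clockwise seen from above: at 0 the bar points along the dock's +x, away from the robot; at 1.57 (its stop) it lies over the stack. Friction about 0.6 N m; it stays where it is left. Bar: 150 mm long from the bolt axis, 24 mm wide, 174 to 186 mm above the table.
- socket (a point): Centre of the mouth of the hexagonal socket in the round bolt head (diameter 38 mm), 212 mm above the table. 17 mm across flats (key 16: about 7 degrees of play either way), 26 mm deep, its top 5 mm flared to 25 mm. z up, x along the keeper bar; it turns with the keeper. Two socket corners lie on x: the key's long arm can point along the bar or at any multiple of 60 degrees from it.
- keeper_end (a point): Point on the underside of the keeper bar, 110 mm from the bolt axis, on the middle of its round disc; it lies over the stack's axis when the keeper is at 1.57.
- key: L-shaped hex key, dark steel, 16 mm across flats, 0.38 kg. Origin: where the arms' axes meet at the bend. Long arm: 165 mm along its own -z; short arm: 72 mm along its own +x; the last 5 mm of each is thinner (13.6 mm round). Flats face its own +-y: grip it there, on the bend or an arm. At first it stands in its block, long arm down, leaning up to 4 degrees, short arm roughly away from the robot.
- key_short_tip (a point): End of the key's short arm.
- key_long_tip (a point): End of the key's long arm. Let go while standing on its short arm in the bolt or the hole, the key stays there, its long arm drooping about 7 degrees.
- hole (a point): Centre of the mouth of the round hole in the key block, a pale wooden fixed block of 90 x 90 x 70 mm; the mouth is 70 mm above the table, 21.5 mm wide with a 3 mm chamfer, 50 mm deep with a flat bottom. z is up.
- tub1: Loose round white tub, 60 mm high, 90 g, upright on the table; three or four of the five are present. Origin: centre of its underside, z up its axis. Tapers from 44 mm diameter at the foot to 56 at 36 mm height; above that a straight collar, 67 mm outside, 59 inside, up to the rim. Nested home, the collar rests on the rim below: 24 mm higher than the tub below.
- tub2: Loose round white tub, 60 mm high, 90 g, upright on the table; three or four of the five are present. Origin: centre of its underside, z up its axis. Tapers from 44 mm diameter at the foot to 56 at 36 mm height; above that a straight collar, 67 mm outside, 59 inside, up to the rim. Nested home, the collar rests on the rim below: 24 mm higher than the tub below.
- tub3: Loose round white tub, 60 mm high, 90 g, upright on the table; three or four of the five are present. Origin: centre of its underside, z up its axis. Tapers from 44 mm diameter at the foot to 56 at 36 mm height; above that a straight collar, 67 mm outside, 59 inside, up to the rim. Nested home, the collar rests on the rim below: 24 mm higher than the tub below.
- tub4: Loose round white tub, 60 mm high, 90 g, upright on the table; three or four of the five are present. Origin: centre of its underside, z up its axis. Tapers from 44 mm diameter at the foot to 56 at 36 mm height; above that a straight collar, 67 mm outside, 59 inside, up to the rim. Nested home, the collar rests on the rim below: 24 mm higher than the tub below.
- tub5: Loose round white tub, 60 mm high, 90 g, upright on the table; three or four of the five are present. Origin: centre of its underside, z up its axis. Tapers from 44 mm diameter at the foot to 56 at 36 mm height; above that a straight collar, 67 mm outside, 59 inside, up to the rim. Nested home, the collar rests on the rim below: 24 mm higher than the tub below.
- tape_roll: Bystander: roll of packing tape lying flat, 104 mm diameter, 48 mm high. Origin: centre of its underside.
- label_roll: Bystander: roll of labels standing on end, 90 mm diameter, 70 mm high. Origin: centre of its underside.
- swab_jar: Bystander: orange jar, 64 mm diameter, 85 mm high. Origin: centre of its underside.
- scanner: Bystander: black hand scanner on its foot, about 110 x 60 x 150 mm. Origin: centre of its underside.
- mouse: Bystander: black computer mouse, 110 x 62 x 34 mm. Origin: centre of its underside.
- marker: Bystander: marker pen lying flat, 130 x 14 x 14 mm. Origin: centre of its underside.

How it is judged:
On the way, in this order (a step that is already met when the one before it is completed fails the run):
1. all the loose tubs are nested on the dock's tub (horizontal distance between each of tub1, tub2, tub3, tub4, tub5 and seat below 0.006 m and z of tub1 in the frame of seat between 0.018 and 0.104 m and angle between each of tub1, tub2, tub3, tub4, tub5's own z axis and vertical below 0.1 rad and z of tub2 in the frame of seat between 0.018 and 0.104 m and z of tub3 in the frame of seat between 0.018 and 0.104 m and z of tub4 in the frame of seat between 0.018 and 0.104 m and z of tub5 in the frame of seat between 0.018 and 0.104 m), for 0.2 s.
2. the key's short arm is down in the keeper bolt, its long arm level (horizontal distance between key_short_tip and socket below 0.006 m and z of key_short_tip in the frame of socket below -0.016 m and angle between key's own z axis and vertical between 1.25 and 1.9 rad), for 0.2 s.
3. with the short arm in the bolt and the hand well out on the long arm, the keeper has been turned to its stop (all of step 2 and value of joint keeper above 1.47 rad and horizontal distance between the grasp point and socket above 0.05 m), for 0.1 s.
At the end, for the whole second after the job is handed in: Every loose tub present stands on the dock's axis (within 6 mm, tilt under 0.10 rad), nested (no origin more than 104 mm above the seat point); the keeper is at its stop (joint above 1.47 rad); one tip of the key is at least 30 mm down the hole of the block; tubs and key at rest (all of step 1 and value of joint keeper above 1.47 rad and ((horizontal distance between key_short_tip and hole below 0.015 m and z of key_short_tip in the frame of hole below -0.03 m) or (horizontal distance between key_long_tip and hole below 0.015 m and z of key_long_tip in the frame of hole below -0.03 m)) and linear speed of each of key, tub1, tub2, tub3, tub4, tub5 below 0.02 m/s); the robot touches nothing.
It fails at once if the keeper is pushed by the hand instead of the key (contact force between any of the fingers, the arm and keeper above 3 N).
It fails at once if a bystander is knocked over or off the bench (angle between any of tape_roll, label_roll, swab_jar, scanner, mouse, marker's own z axis and vertical above 0.7 rad or height (world z) of any of tape_roll, label_roll, swab_jar, scanner, mouse, marker below -0.05 m).
Of tub1, tub2, tub3, tub4, tub5 only 3 to 4 are there at a start; the rules pass over those that are not, and their reading is None.
At some moment in a run one of tub1, tub2, tub3, tub4, tub5 may be knocked a few centimetres aside while the robot is not near it.
It also fails if it takes over 210 s, if anything falls off the work surface, if the arm or the gripper's body presses on something with over 40 N, if the wrist force passes 120 N, or if a joint passes its speed limit or range.

## Working session

There is one attempt and no reset: what is moved stays moved. The work goes in short steps, Python scripts to look and compute and a tool call to move; the robot and the scene stay as the last step left them, time stands still between calls to the robot, and variables do not carry over. Pictures are saved under pics/ and viewed, at most 17 in all, crops included, and the job is handed in when it is done.

Besides the shell and the picture viewer there is one more tool, called after "Request:" by a JSON object that holds its "op" and its "data", one argument or row to a line. move_arm: Moves the arm, as the interface text tells. Its arguments: {"type":"object","properties":{"deltas":{"type":"array","items":{"type":"number"}}},"required":["deltas"]}

```bash
mkdir -p pics; cat > h.py <<'E'
import numpy as np, cv2
from scipy.spatial.transform import Rotation as R
from bench import robot
def snap(n):
    o=robot.get_obs(); s=robot.snapshot(n)
    if n=="wrist":
        T=np.eye(4);T[:3,:3]=rot(o["ee_rot"]);T[:3,3]=o["tool_pos"]
        s["T"]=T@np.array(s["T_tool_cam"])
    else:
        T=np.eye(4);T[:3,:3]=rot(s["orientation"]);T[:3,3]=s["origin"];s["T"]=T
    return s
def rot(e):
    e=np.array(e)
    return e if e.shape==(3,3) else R.from_euler("xyz",e).as_matrix()
def f(s): return s["image"].shape[0]/2/np.tan(np.radians(s["fov_y"])/2)
def cloud(s):
    d=s["depth"];v,u=np.mgrid[:d.shape[0],:d.shape[1]]
    c=np.stack([(u-s["cx"])/f(s)*d,-(v-s["cy"])/f(s)*d,-d],-1)
    p=c@s["T"][:3,:3].T+s["T"][:3,3]; p[d==0]=np.nan
    return p
def plane(s,u,v,z):
    r=s["T"][:3,:3]@np.array([(u-s["cx"])/f(s),-(v-s["cy"])/f(s),-1]);o=s["T"][:3,3]
    return o+r*(z-o[2])/r[2]
def save(n,im): cv2.imwrite("pics/"+n+".png",cv2.cvtColor(im,cv2.COLOR_RGB2BGR))
def go(pos,e=None,dyaw=0):
    """deltas in tool axes to reach world pos and orientation matrix e"""
    o=robot.get_obs();M=rot(o["ee_rot"])
    t=M.T@(np.array(pos)-o["tool_pos"])*100
    r=np.zeros(3) if e is None else R.from_matrix(M.T@e).as_rotvec()
    return np.round(r,3),np.round(t,2)
E
python3 - <<'E'
from h import *
o=robot.get_obs();print({k:np.round(v,3) for k,v in o.items()})
for n in("top","scene"):
    s=snap(n);print(n,s["origin"],s["orientation"],s["fov_y"],s["cx"],s["cy"],[k for k in s]);save(n+"0",s["image"])
    np.savez(n+"0.npz",**{k:v for k,v in s.items()})
E
```

```text
{'time': np.float64(0.0), 'joint_positions': array([ 1.192,  0.088,  1.372, -0.   ,  1.684, -0.103]), 'qvel': array([-0.001,  0.   ,  0.   ,  0.001,  0.001, -0.   ]), 'joint_torque': array([-2.0000e-03, -3.4017e+01, -3.0243e+01,  7.2000e-02,  3.3000e-02,
       -0.0000e+00]), 'tool_pos': array([0.15 , 0.529, 0.204]), 'ee_rot': array([-3.139, -0.   ,  2.866]), 'wrist_force': array([ 0.439, -0.4  ,  0.271]), 'wrist_torque': array([ 0.013,  0.041, -0.014]), 'finger_force': np.float64(0.0), 'width': np.float64(0.094)}
top [0.42145615 0.00450187 1.2929228 ] [ 0.10899644  0.00524273 -1.57143869] 50.33936900498948 256.2172085776312 188.21945478217924 ['image', 'depth', 'fov_y', 'cx', 'cy', 'origin', 'orientation', 'T']
scene [1.02505676 0.96887876 0.92985132] [0.94144525 0.02064842 2.64337243] 44.60560037431175 253.28444572460663 197.19917390608066 ['image', 'depth', 'fov_y', 'cx', 'cy', 'origin', 'orientation', 'T']
```

View pics/top0.png

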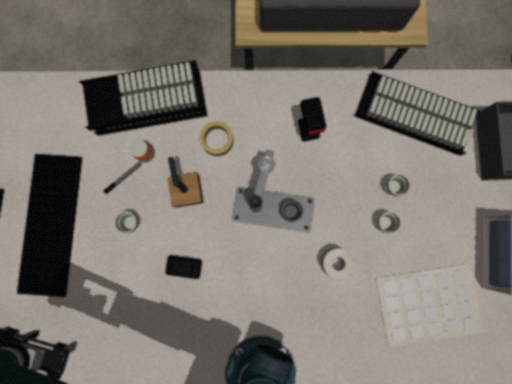

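View pics/scene0.png

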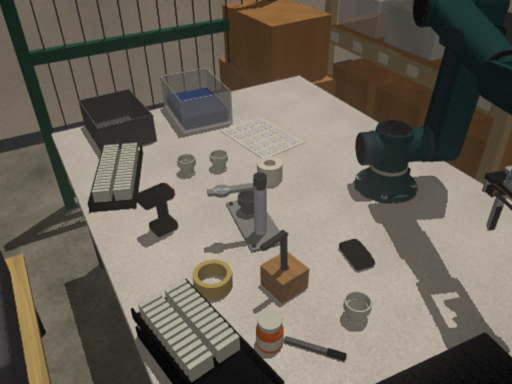

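The top view shows three tubs, at (127,221), (397,184) and (386,221). The dock tub is at (291,209), the pillar at (255,201) and the bar tip at (265,158). The key block is at (185,189) with the key's short arm pointing up the image. The jar, tape, scanner, mouse, marker and label roll are also visible.

```bash
python3 - <<'E'
from h import *
s=dict(np.load("top0.npz"));p=cloud(s)
def reg(u,v,r,lo,hi,n):
    q=p[v-r:v+r,u-r:u+r].reshape(-1,3);m=(q[:,2]>lo)&(q[:,2]<hi);q=q[m]
    if len(q)<5: print(n,len(q));return
    (cx,cy),rad=cv2.minEnclosingCircle(q[:,:2].astype(np.float32))
    print(n,len(q),"mean",q.mean(0).round(4),"circ",round(cx,4),round(cy,4),round(rad,4),"zmax",q[:,2].max().round(4))
print("table",np.nanmedian(p[250:260,230:300,2]))
for n,u,v in(("A",127,221),("B",397,184),("C",386,221)): reg(u,v,22,.045,.075,n)
reg(291,209,20,.055,.085,"dock tub"); reg(255,201,14,.198,.23,"bolt head"); reg(265,165,25,.165,.196,"bar")
reg(185,189,25,.06,.08,"block"); reg(180,175,28,.12,.25,"key")
for n,u,v in(("jar",143,151),("tape",216,138),("label",336,262),("mouse",184,267),("scanner",312,118)): reg(u,v,24,.015,.2,n)
q=p[160:215,150:210].reshape(-1,3);k=q[q[:,2]>.1];print("key pts",k[np.argsort(k[:,0])][::max(1,len(k)//12)].round(3).tolist())
b=p[140:200,235:290].reshape(-1,3);b=b[(b[:,2]>.165)&(b[:,2]<.196)]
(c,sz,a)=cv2.minAreaRect(b[:,:2].astype(np.float32));print("bar",c,sz,a)
# block top by rect
b=p[160:215,160:210].reshape(-1,3);b=b[(b[:,2]>.06)&(b[:,2]<.08)];print("block",cv2.minAreaRect(b[:,:2].astype(np.float32)))
b=p[175:240,220:325].reshape(-1,3);b=b[(b[:,2]>.004)&(b[:,2]<.02)];print("base",cv2.minAreaRect(b[:,:2].astype(np.float32)))
E
```

```text
table -0.0007348163312206335
A 143 mean [0.4531 0.4065 0.0559] circ 0.4542 0.406 0.0344 zmax 0.0645
B 146 mean [ 0.566  -0.4234  0.056 ] circ 0.5669 -0.4225 0.0344 zmax 0.066
C 145 mean [ 0.4517 -0.3912  0.0566] circ 0.4537 -0.3905 0.0343 zmax 0.0646
dock tub 100 mean [ 0.4884 -0.0971  0.0684] circ 0.4876 -0.0966 0.0335 zmax 0.0755
bolt head 127 mean [0.5038 0.0123 0.2103] circ 0.5034 0.0121 0.0189 zmax 0.2166
bar 447 mean [ 0.5962 -0.0132  0.1851] circ 0.5931 -0.0099 0.0579 zmax 0.1919
block 777 mean [0.5496 0.2259 0.0688] circ 0.5523 0.2283 0.0616 zmax 0.0797
key 217 mean [0.5846 0.2355 0.1832] circ 0.5886 0.2405 0.0413 zmax 0.1954
jar 512 mean [0.6786 0.3678 0.0649] circ 0.6832 0.4079 0.0787 zmax 0.0914
tape 563 mean [0.7217 0.1399 0.0417] circ 0.7389 0.1551 0.0806 zmax 0.0577
label 710 mean [ 0.3322 -0.2284  0.0644] circ 0.3314 -0.2307 0.0453 zmax 0.0774
mouse 679 mean [0.3177 0.2338 0.0277] circ 0.3163 0.2355 0.0584 zmax 0.0397
scanner 956 mean [ 0.7529 -0.1521  0.1212] circ 0.7603 -0.155 0.0555 zmax 0.1558
key pts [[0.548, 0.229, 0.117], [0.551, 0.223, 0.114], [0.554, 0.221, 0.142], [0.558, 0.222, 0.105], [0.562, 0.24, 0.19], [0.568, 0.237, 0.188], [0.576, 0.234, 0.191], [0.582, 0.241, 0.186], [0.59, 0.23, 0.188], [0.597, 0.231, 0.181], [0.604, 0.249, 0.187], [0.612, 0.243, 0.19], [0.619, 0.237, 0.18]]
bar (0.5795957446098328, -0.012252435088157654) (0.04577360302209854, 0.14042992889881134) 81.70665740966797
block ((0.5526572465896606, 0.22906245291233063), (0.0902247354388237, 0.09092950075864792), 9.448200225830078)
base ((0.5036706924438477, -0.0383150577545166), (0.32796594500541687, 0.2022208273410797), 89.96964263916016)
```

```bash
cat >> h.py <<'E'
def down(yaw,tilt=0):
    """tool down with yaw (deg); tilt (deg) about tool y"""
    return R.from_euler("xyz",[np.pi,0,np.radians(yaw)]).as_matrix()@R.from_euler("y",tilt,degrees=True).as_matrix()
def plan(*wp):
    """wp: (pos, matrix or None) in turn; prints deltas from each to the next"""
    o=robot.get_obs();M=rot(o["ee_rot"]);p=np.array(o["tool_pos"])
    for q,e in wp:
        e=M if e is None else e;q=np.array(q,float)
        r=R.from_matrix(M.T@e).as_rotvec();t=M.T@(q-p)*100
        print("turn",r.round(3).tolist(),"shift",t.round(2).tolist(),"rows",round(max(np.linalg.norm(r)/.15,np.linalg.norm(t)/5),1));M,p=e,q
E
python3 - <<'E'
from h import *
D=down(81.7)
plan([.30,.46,.2],down(123)),
plan(([.30,.46,.2],down(123)),([.454,.406,.12],D),([.454,.406,.038],D),([.454,.406,.20],D),([.4876,-.0,.24],D),([.4876,-.0966,.15],D))
print(np.array(robot.snapshot("wrist")["T_tool_cam"]).round(3))
E
```

```text
Traceback (most recent call last):
  File "h.py", line 37, in plan
    for q,e in wp:
        ^^^
ValueError: too many values to unpack (expected 2)
```

```bash
python3 - <<'E'
from h import *
D=down(81.7)
plan(([.30,.46,.2],down(123)),([.454,.406,.12],D),([.454,.406,.038],D),([.454,.406,.20],D),([.4876,-.0,.24],D),([.4876,-.0966,.15],D))
print(np.array(robot.snapshot("wrist")["T_tool_cam"]).round(3))
E
```

```text
turn [-0.002, 0.001, 0.719] shift [-16.34, -2.52, 0.45] rows 4.8
turn [-0.0, -0.0, 0.721] shift [-12.92, 9.97, 8.0] rows 4.8
turn [0.0, 0.0, 0.0] shift [0.0, -0.0, 8.2] rows 1.6
turn [0.0, 0.0, 0.0] shift [0.0, 0.0, -16.2] rows 3.2
turn [0.0, 0.0, 0.0] shift [-39.69, 9.19, -4.0] rows 8.2
turn [0.0, 0.0, 0.0] shift [-9.56, 1.39, 9.0] rows 2.6
[[-0.001  0.964  0.267  0.078]
 [ 1.     0.     0.001 -0.   ]
 [ 0.001  0.267 -0.964 -0.179]
 [ 0.     0.     0.     1.   ]]
```

Request:
{"op": "move_arm", "data": {
  "deltas": [0, 0, 0.72, -16.3, -2.5, 0.4, -1, 0, 0, 0.72, -16.3, -2.5, 0.4, -1, 0, 0, 0.72, -16.3, -2.5, 0.4, -1, 0, 0, 0.72, -16.3, -2.5, 0.4, -1, 0, 0, 0.72, -16.3, -2.5, 0.4, -1]
}}

```text
time: 0.65
tool_pos: [0.3022, 0.4591, 0.2006]
ee_rot: [-3.141, 0.001, 2.136]
wrist_force: [-1.0, 0.5, -0.3]
width: 0.094
finger_force: 0.0
```

Request:
{"op": "move_arm", "data": {
  "deltas": [0, 0, 0.72, -12.9, 10, 6, -1, 0, 0, 0.72, -12.9, 10, 6, -1, 0, 0, 0.72, -12.9, 10, 6, -1, 0, 0, 0.72, -12.9, 10, 6, -1, 0, 0, 0.72, -12.9, 10, 6, -1, 0, 0, 0.72, -12.9, 10, 6, -1, 0, 0, 0.72, -12.9, 10, 6, -1]
}}

```text
time: 1.35
tool_pos: [0.4537, 0.407, 0.1414]
ee_rot: [-3.141, 0.0, 1.429]
wrist_force: [-0.0, 1.1, -0.2]
width: 0.0938
finger_force: 0.0
```

```bash
cat >> h.py <<'E'
def rim(s,z,guess,rad=.0335,save_as=None):
    """centre of a rim near guess from depth points at height z"""
    p=cloud(s).reshape(-1,3);m=(abs(p[:,2]-z)<.006)&(np.hypot(p[:,0]-guess[0],p[:,1]-guess[1])<.06)
    q=p[m]
    if len(q)<20: return None,len(q)
    from scipy.optimize import least_squares
    A=np.c_[2*q[:,:2],np.ones(len(q))];x=np.linalg.lstsq(A,(q[:,:2]**2).sum(1),rcond=None)[0]
    c=x[:2];r=np.sqrt(x[2]+c@c);mc=cv2.minEnclosingCircle(q[:,:2].astype(np.float32))
    return c.round(4),r.round(4),np.round(mc[0],4),round(mc[1],4),q[:,2].mean().round(4),len(q)
E
python3 - <<'E'
from h import *
o=robot.get_obs();print(o["time"],o["tool_pos"],o["ee_rot"],o["joint_positions"].round(3))
s=snap("wrist");save("w1",s["image"]);np.savez("w1.npz",**s)
print(rim(s,.06,(.454,.406)))
s=snap("top");print(rim(s,.06,(.454,.406)),rim(s,.06,(.567,-.4225)),rim(s,.06,(.4537,-.39)),rim(s,.07,(.4876,-.0966)))
E
```

```text
1.35 [0.45366349 0.40697816 0.14137883] [-3.14124963e+00  5.61856297e-05  1.42852437e+00] [0.638 0.239 1.324 0.    1.579 0.78 ]
(array([0.4537, 0.408 ]), np.float64(0.0311), array([0.4534, 0.4076]), 0.0335, np.float64(0.0592), 926)
(array([0.4539, 0.4063]), np.float64(0.0312), array([0.4548, 0.4064]), 0.0338, np.float64(0.0587), 94) (array([ 0.5666, -0.4228]), np.float64(0.0313), array([ 0.5677, -0.4238]), 0.0343, np.float64(0.0589), 99) (array([ 0.4531, -0.3906]), np.float64(0.0313), array([ 0.454 , -0.3907]), 0.0346, np.float64(0.0588), 110) (array([ 0.4874, -0.0964]), np.float64(0.0313), array([ 0.4878, -0.0967]), 0.0335, np.float64(0.0695), 91)
```

View pics/w1.png

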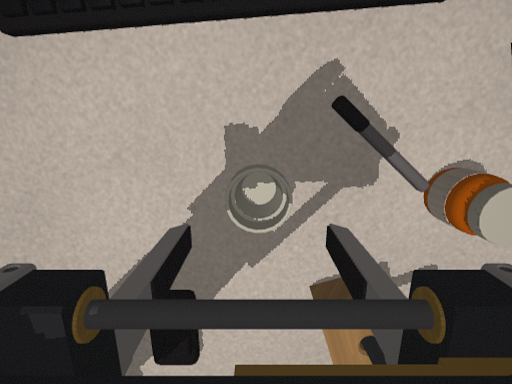

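The wrist view shows the tub at (260,198), centred between the fingers. Wrist and top fits agree to 1.5 mm.

Request:
{"op": "move_arm", "data": {
  "deltas": [0, 0, 0, 0.1, 0, 5, -1, 0, 0, 0, 0.1, 0, 8.5, -1, 0, 0, 0, 0.1, 0, 10.3, -1, 0, 0, 0, 0.1, 0, 10.3, -1, 0, 0, 0, 0.1, 0, 10.3, 1, 0, 0, 0, 0.1, 0, 10.3, 1, 0, 0, 0, 0.1, 0, 10.3, 1, 0, 0, 0, 0.1, 0, 10.3, 1]
}}

```text
time: 2.25
tool_pos: [0.4547, 0.4087, 0.0404]
ee_rot: [3.14, -0.002, 1.426]
wrist_force: [-1.3, 0.1, 3.3]
width: 0.0665
finger_force: 30.0
```

Request:
{"op": "move_arm", "data": {
  "deltas": [0, 0, 0, 0, 0, 0, 1, 0, 0, 0, 0, 0, 0, 1, 0, 0, 0, 0, 0, -5, 1, 0, 0, 0, 0, 0, -10, 1, 0, 0, 0, 0, 0, -15, 1, 0, 0, 0, 0, 0, -20, 1, 0, 0, 0, 0, 0, -20, 1]
}}

```text
time: 2.95
tool_pos: [0.4569, 0.4098, 0.2485]
ee_rot: [3.129, -0.012, 1.426]
wrist_force: [0.8, -0.4, -0.8]
width: 0.0662
finger_force: 30.0
```

Request:
{"op": "move_arm", "data": {
  "deltas": [0, 0, 0, -39.3, 9.2, 0, 1, 0, 0, 0, -39.3, 9.2, 0, 1, 0, 0, 0, -39.3, 9.2, 0, 1, 0, 0, 0, -39.3, 9.2, 0, 1, 0, 0, 0, -39.3, 9.2, 0, 1, 0, 0, 0, -39.3, 9.2, 0, 1, 0, 0, 0, -39.3, 9.2, 0, 1, 0, 0, 0, -39.3, 9.2, 0, 1]
}}

```text
time: 3.75
tool_pos: [0.4847, 0.0107, 0.2376]
ee_rot: [-3.133, -0.007, 1.429]
wrist_force: [-8.7, 6.9, -1.0]
width: 0.0649
finger_force: 29.9
```

```bash
python3 - <<'E'
from h import *
o=robot.get_obs();print(o["time"],o["width"],o["finger_force"])
s=snap("wrist");save("w2",s["image"]);np.savez("w2.npz",**s)
print("dock",rim(s,.07,(.4876,-.0966)),"bolt",rim(s,.212,(.5034,.0121)))
z=o["tool_pos"][2]+.022
print("held",rim(s,z,o["tool_pos"][:2]))
plan(([.4876,-.0966,.15],down(81.7)))
E
```

```text
3.75 0.06485630143292265 29.890203808684674
dock (array([ 0.4866, -0.0963]), np.float64(0.0307), array([ 0.4868, -0.0999]), 0.0328, np.float64(0.0687), 252) bolt (None, 2)
held (array([0.4861, 0.0197]), np.float64(0.0347), array([0.486 , 0.0191]), 0.0445, np.float64(0.2609), 1855)
turn [-0.005, 0.004, -0.007] shift [-9.65, 1.68, 8.76] rows 2.6
```

View pics/w2.png

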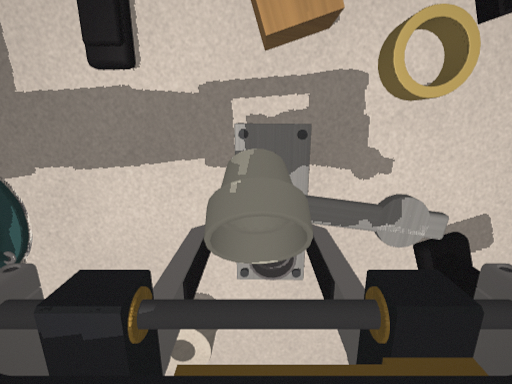

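The held tub, around (260,205), is tilted: its foot clipped the bolt head because I crossed too low. I'll raise it, move it over clear table and measure the tilt.

Request:
{"op": "move_arm", "data": {
  "deltas": [0, 0, 0, 2, 0, -5, 1, 0, 0, 0, 2, 0, -8, 1, 0, 0, 0, 2, -5, -8, 1, 0, 0, 0, 2, -10, -8, 1, 0, 0, 0, 2, -12, -8, 1, 0, 0, 0, 2, -12, -8, 1]
}}

```text
time: 4.4
tool_pos: [0.3703, 0.0467, 0.3186]
ee_rot: [3.14, -0.0, 1.426]
wrist_force: [0.4, -0.4, -0.7]
width: 0.0652
finger_force: 30.0
```

```bash
python3 - <<'E'
from h import *
o=robot.get_obs();print(o["time"],o["width"],o["finger_force"],o["tool_pos"],o["wrist_force"])
s=snap("wrist");T=np.array(s["T_tool_cam"]);save("w3",s["image"][100:300,130:390])
s["T"]=T;p=cloud(s).reshape(-1,3) # tool coords
m=(p[:,2]<.06)&(p[:,2]>-.06)&(abs(p[:,1])<.03)&(abs(p[:,0])<.075);q=p[m]
H,_,_=np.histogram2d(q[:,0],q[:,2],bins=[np.arange(-.06,.08,.01),np.arange(-.06,.07,.01)])
print(np.round(np.arange(-.06,.07,.01),2));
for a,h in zip(np.arange(-.06,.07,.01),H): print(round(a,2),h.astype(int))
# centre slice |y|<4mm
q=q[abs(q[:,1])<.003]; q=q[np.argsort(q[:,0])];print(q[::max(1,len(q)//40),::2].round(3).tolist())
np.savez("w3.npz",**s)
E
```

```text
4.4 0.065238080398713 29.96489867971377 [0.3702957  0.04672271 0.31864003] [ 0.3947996  -0.39719168 -0.66888507]
[-0.06 -0.05 -0.04 -0.03 -0.02 -0.01  0.    0.01  0.02  0.03  0.04  0.05
  0.06]
-0.06 [0 0 0 0 0 0 0 0 0 0 0 0]
-0.05 [0 0 0 0 0 0 0 0 0 0 0 0]
-0.04 [0 0 0 0 0 0 0 0 0 0 0 0]
-0.03 [0 0 0 0 0 0 0 0 0 0 0 0]
-0.02 [  0   0   0   0   0 312 181   0   0   0   0   0]
-0.01 [  0   0   0   0 120 428 767 165   0   0   0   0]
0.0 [  0   0   0  29 149 182 272 230   0   0   0   0]
0.01 [  0   0 135  22   0   0   0   0   0   0   0   0]
0.02 [  0 586 543 142   5   0   0   0   0   0   0   0]
0.03 [   0  443 1226  419   51   33    3    0    0    0    0    0]
0.04 [  0   0 384 357 677 237  59   3   0   0   0   0]
0.05 [  0   0   0   0 127 606 280  14   0   0   0   0]
0.06 [  0   0   0   0   0   3 133   0   0   0   0   0]
[[-0.017, 0.001], [-0.014, -0.0], [-0.012, 0.001], [-0.01, 0.003], [-0.008, 0.006], [-0.007, 0.007], [-0.005, 0.01], [-0.003, 0.011], [-0.001, 0.012], [0.003, 0.011], [0.005, 0.013], [0.028, -0.045], [0.029, -0.046], [0.03, -0.045], [0.031, -0.044], [0.032, -0.043], [0.033, -0.041], [0.034, -0.042], [0.035, -0.04], [0.036, -0.038], [0.037, -0.037], [0.038, -0.037], [0.039, -0.035], [0.04, -0.035], [0.041, -0.033], [0.043, -0.033], [0.044, -0.031], [0.045, -0.03], [0.045, -0.03], [0.046, -0.019], [0.047, -0.017], [0.049, -0.015], [0.05, -0.015], [0.051, -0.012], [0.053, -0.009], [0.054, -0.008], [0.056, -0.004], [0.057, -0.004], [0.058, -0.002], [0.06, 0.001], [0.062, 0.003]]
```

View pics/w3.png

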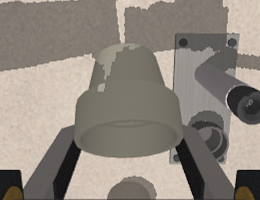

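Request:
{"op": "move_arm", "data": {
  "deltas": [0, -0.81, 0, -10, 0, 0, 1, 0, -0.81, 0, -10, 0, 5, 1, 0, -0.81, 0, -10, 0, 10, 1, 0, -0.81, 0, -10, 0, 15, 1, 0, -0.81, 0, -10, 0, 18, 1, 0, -0.81, 0, -10, 0, 18, 1, 0, -0.81, 0, -10, 0, 18, 1, 0, -0.81, 0, -10, 0, 18, 1]
}}

```text
time: 5.25
tool_pos: [0.3589, -0.0521, 0.1383]
ee_rot: [-3.141, 0.809, 1.427]
wrist_force: [-0.1, 0.9, 0.4]
width: 0.065
finger_force: 30.0
```

```bash
python3 - <<'E'
from h import *
o=robot.get_obs();print(o["time"],o["width"],o["ee_rot"],o["tool_pos"],o["joint_positions"].round(2))
s=snap("wrist");p=cloud(s).reshape(-1,3)-o["tool_pos"]
q=p[(abs(p[:,0])<.003)&(abs(p[:,1])<.08)&(p[:,2]<.07)&(p[:,2]>-.1)];q=q[np.argsort(q[:,1])]
print(q[::max(1,len(q)//40),1:].round(3).tolist())
E
```

```text
5.25 0.0650281508250429 [-3.14145355  0.80899663  1.426694  ] [ 0.35888641 -0.05212937  0.13833925] [ 0.34 -0.05  1.87 -0.71  1.73  0.52]
[[-0.012, 0.011], [-0.011, -0.001], [-0.01, 0.006], [-0.01, -0.001], [-0.01, 0.006], [-0.009, 0.012], [-0.009, 0.006], [-0.009, 0.012], [-0.009, 0.002], [-0.008, -0.008], [-0.006, -0.01], [0.04, -0.048], [0.041, -0.042], [0.042, -0.04], [0.042, -0.038], [0.043, -0.038], [0.043, -0.036], [0.044, -0.032], [0.044, -0.032], [0.045, -0.029], [0.045, -0.027], [0.045, -0.028], [0.046, -0.021], [0.046, -0.021], [0.051, 0.011], [0.052, 0.004], [0.052, -0.009], [0.052, -0.0], [0.052, 0.004], [0.052, -0.01], [0.053, 0.01], [0.053, -0.004], [0.053, -0.011], [0.053, -0.001], [0.053, 0.008], [0.053, -0.003], [0.053, -0.011], [0.053, -0.006], [0.053, 0.004], [0.053, 0.008], [0.054, -0.004]]
```

Request:
{"op": "move_arm", "data": {
  "deltas": [0, 0, 0, 3, 0, 2.86, 1, 0, 0, 0, 5, 0, 4.77, 1, 0, 0, 0, 6, 0, 5.7, 1, 0, 0, 0, 6.5, 0, 6.2, 1, 0, 0, 0, 6.5, 0, 6.2, 1, 0, 0, 0, 6.5, 0, 6.2, -1, 0, 0, 0, 6.5, 0, 6.2, -1, 0, 0, 0, 6.5, 0, 6.2, -1]
}}

```text
time: 6.1
tool_pos: [0.3584, -0.0523, 0.0495]
ee_rot: [3.139, 0.809, 1.424]
wrist_force: [-0.9, 0.0, -0.0]
width: 0.0852
finger_force: 0.0
```

Request:
{"op": "move_arm", "data": {
  "deltas": [0, 0, 0, 0, 0, 0, -1, 0, 0, 0, 0, 0, -4, -1, 0, 0, 0, 0, 0, -9, -1, 0, 0, 0, -4, 0, -14, -1, 0, 0, 0, -8, 0, -18, -1, 0, 0, 0, -8, 0, -18, -1]
}}

```text
time: 6.7
tool_pos: [0.37, 0.0229, 0.2355]
ee_rot: [3.131, 0.806, 1.419]
wrist_force: [-0.8, 0.9, 0.7]
width: 0.0941
finger_force: 0.0
```

```bash
python3 - <<'E'
from h import *
o=robot.get_obs();print(o["time"],o["width"],o["ee_rot"],o["tool_pos"])
s=snap("wrist");print(rim(s,.06,(.359,-.033)))
s=snap("top");save("t2",s["image"][120:320,220:420]);print(rim(s,.06,(.359,-.033)))
p=cloud(s);b=p[140:200,235:290].reshape(-1,3);b=b[(b[:,2]>.165)&(b[:,2]<.196)]
print(rim(s,.07,(.487,-.0966)),rim(s,.212,(.5034,.0121)),"bar",cv2.minAreaRect(b[:,:2].astype(np.float32)))
plan(([.361,-.031,.16],down(81.7)))
E
```

```text
6.7 0.09409292587390305 [3.13079473 0.806051   1.41867127] [0.36999715 0.02290386 0.23549469]
(array([ 0.3597, -0.0324]), np.float64(0.0312), array([ 0.3601, -0.0337]), 0.0343, np.float64(0.0586), 777)
(array([ 0.3607, -0.0344]), np.float64(0.0312), array([ 0.3609, -0.0345]), 0.0332, np.float64(0.0587), 90)
(array([ 0.4874, -0.0965]), np.float64(0.0312), array([ 0.4875, -0.0968]), 0.0335, np.float64(0.0688), 89) (array([0.5037, 0.0122]), np.float64(0.0148), array([0.5035, 0.0127]), 0.0188, np.float64(0.2106), 120) bar ((0.5798771381378174, -0.012263569980859756), (0.04586692526936531, 0.13946537673473358), 81.63045501708984)
turn [0.007, 0.805, -0.003] shift [1.56, -0.18, 9.06] rows 5.4
```

Request:
{"op": "move_arm", "data": {
  "deltas": [0, 0.8, 0, 1.6, -0.2, 9, -1, 0, 0.8, 0, 1.6, -0.2, 9, -1, 0, 0.8, 0, 1.6, -0.2, 9, -1, 0, 0.8, 0, 1.6, -0.2, 9, -1, 0, 0.8, 0, 1.6, -0.2, 9, -1, 0, 0.8, 0, 1.6, -0.2, 9, -1, 0, 0.8, 0, 1.6, -0.2, 9, -1, 0, 0.8, 0, 1.6, -0.2, 9, -1]
}}

```text
time: 7.6
tool_pos: [0.3579, -0.0315, 0.1555]
ee_rot: [-3.139, 0.01, 1.424]
wrist_force: [-0.6, 0.3, -0.8]
width: 0.0941
finger_force: 0.0
```

```bash
python3 - <<'E'
from h import *
o=robot.get_obs();print(o["time"],o["width"],o["ee_rot"],o["tool_pos"])
s=snap("wrist");a=rim(s,.06,(.359,-.033));print(a,rim(s,.07,(.487,-.0966)),rim(s,.212,(.5034,.0121)))
plan(([*a[0],.038],down(81.7)),([.36,-.033,.16],down(81.7)),([.4873,-.096,.16],down(81.7)))
E
```

```text
7.6 0.09413187378027527 [-3.13872705  0.01028311  1.42439154] [ 0.35785914 -0.03147665  0.15553213]
(array([ 0.3596, -0.0334]), np.float64(0.0311), array([ 0.3595, -0.0338]), 0.0335, np.float64(0.0591), 852) (array([ 0.4858, -0.0955]), np.float64(0.0312), array([ 0.4861, -0.0964]), 0.0337, np.float64(0.0685), 838) (None, 0)
turn [-0.003, 0.01, 0.0] shift [-0.1, 0.22, 11.77] rows 2.4
turn [0.0, 0.0, 0.0] shift [0.05, 0.03, -12.2] rows 2.4
turn [0.0, 0.0, 0.0] shift [-4.4, 13.51, 0.0] rows 2.8
```

Request:
{"op": "move_arm", "data": {
  "deltas": [0, 0.01, 0, -0.1, 0.2, 5, -1, 0, 0.01, 0, -0.1, 0.2, 9.5, -1, 0, 0.01, 0, -0.1, 0.2, 11.7, -1, 0, 0.01, 0, -0.1, 0.2, 11.7, -1, 0, 0.01, 0, -0.1, 0.2, 11.7, 1, 0, 0.01, 0, -0.1, 0.2, 11.7, 1, 0, 0.01, 0, -0.1, 0.2, 11.7, 1, 0, 0.01, 0, -0.1, 0.2, 11.7, 1]
}}

```text
time: 8.45
tool_pos: [0.3612, -0.0339, 0.0414]
ee_rot: [3.139, 0.0, 1.426]
wrist_force: [-1.1, 0.4, 0.5]
width: 0.0656
finger_force: 0.4
```

Request:
{"op": "move_arm", "data": {
  "deltas": [0, 0, 0, 0, 0, 0, 1, 0, 0, 0, 0, 0, -5, 1, 0, 0, 0, 0, 0, -10, 1, 0, 0, 0, -1, 3.4, -12, 1, 0, 0, 0, -2.5, 8, -12, 1, 0, 0, 0, -4.3, 13.4, -12, 1, 0, 0, 0, -4.3, 13.4, -12, 1, 0, 0, 0, -4.3, 13.4, -12, 1]
}}

```text
time: 9.25
tool_pos: [0.4869, -0.0963, 0.1587]
ee_rot: [-3.138, -0.001, 1.425]
wrist_force: [-0.2, -0.3, -0.6]
width: 0.0655
finger_force: 30.0
```

```bash
python3 - <<'E'
from h import *
o=robot.get_obs();print(o["time"],o["width"],o["ee_rot"],o["tool_pos"],o["wrist_force"])
s=snap("wrist");save("w4",s["image"])
print(rim(s,o["tool_pos"][2]+.022,o["tool_pos"][:2]))
plan(([.486,-.096,.072],down(81.7)))
E
```

```text
9.25 0.06549389229611167 [-3.13840669e+00 -6.71008064e-04  1.42475383e+00] [ 0.4869163  -0.09627732  0.15870549] [-0.22880627 -0.27065537 -0.6175505 ]
(array([ 0.4872, -0.0954]), np.float64(0.0324), array([ 0.4884, -0.0879]), 0.0446, np.float64(0.1777), 2405)
turn [-0.003, -0.001, -0.001] shift [-0.04, 0.02, 8.73] rows 1.7
```

View pics/w4.png

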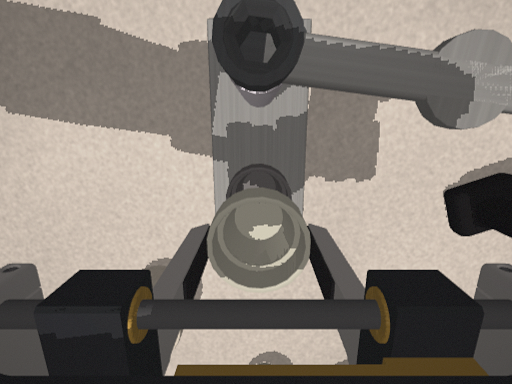

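The tub is held upright at (260,240), with the dock tub in line behind it at (260,185). Lowering.

Request:
{"op": "move_arm", "data": {
  "deltas": [0, 0, 0, 0, 0, 3, 1, 0, 0, 0, 0, 0, 5, 1, 0, 0, 0, 0, 0, 6, 1, 0, 0, 0, 0, 0, 7, 1, 0, 0, 0, 0, 0, 7.7, 1, 0, 0, 0, 0, 0, 8.3, 1, 0, 0, 0, 0, 0, 8.3, 1]
}}

```text
time: 10.0
tool_pos: [0.4865, -0.0956, 0.0767]
ee_rot: [-3.141, -0.0, 1.426]
wrist_force: [-0.3, -0.2, -0.8]
width: 0.0652
finger_force: 30.0
```

Request:
{"op": "move_arm", "data": {
  "deltas": [0, 0, 0, 0, 0, 0.2, 1, 0, 0, 0, 0, 0, 0.2, 1, 0, 0, 0, 0, 0, 0.2, -1, 0, 0, 0, 0, 0, 0.2, -1, 0, 0, 0, 0, 0, 0.2, -1, 0, 0, 0, 0, 0, -3, -1, 0, 0, 0, 0, 0, -8, -1, 0, 0, 0, 0, 0, -14, -1]
}}

```text
time: 10.8
tool_pos: [0.486, -0.0956, 0.2078]
ee_rot: [-3.139, -0.0, 1.426]
wrist_force: [-1.0, -0.4, -0.2]
width: 0.0941
finger_force: 0.0
```

```bash
python3 - <<'E'
from h import *
o=robot.get_obs();print(o["time"],o["width"],o["ee_rot"],o["tool_pos"],o["joint_positions"].round(2))
s=snap("wrist");print(rim(s,.094,(.487,-.0966)),rim(s,.212,(.5034,.0121),))
s=snap("top");print(rim(s,.094,(.487,-.0966)),rim(s,.06,(.567,-.4225)),rim(s,.06,(.4537,-.39)))
D=down(81.7);c=rim(s,.06,(.4537,-.39))[0]
plan(([.486,-.0956,.26],D),([*c,.15],D))
E
```

```text
10.8 0.094062256225782 [-3.13942312e+00 -4.81530271e-04  1.42577201e+00] [ 0.48601913 -0.09555396  0.20778684] [-0.31 -0.03  1.49  0.    1.69 -0.16]
(array([ 0.4872, -0.0958]), np.float64(0.0311), array([ 0.4871, -0.0963]), 0.0335, np.float64(0.0932), 743) (array([0.5028, 0.0124]), np.float64(0.0147), array([0.5027, 0.0128]), 0.0192, np.float64(0.2109), 2895)
(None, 3) (array([ 0.5664, -0.4228]), np.float64(0.0313), array([ 0.5677, -0.4237]), 0.0343, np.float64(0.0588), 104) (array([ 0.453 , -0.3908]), np.float64(0.0313), array([ 0.4536, -0.391 ]), 0.0339, np.float64(0.0592), 105)
turn [0.016, 0.002, -0.0] shift [0.06, -0.41, -4.4] rows 0.9
turn [0.0, 0.0, 0.0] shift [-29.69, 1.0, 11.0] rows 6.3
```

Request:
{"op": "move_arm", "data": {
  "deltas": [0, 0, 0, -29.6, 0.6, 0, -1, 0, 0, 0, -29.6, 0.6, 2, -1, 0, 0, 0, -29.6, 0.6, 6, -1, 0, 0, 0, -29.6, 0.6, 6, -1, 0, 0, 0, -29.6, 0.6, 6, -1, 0, 0, 0, -29.6, 0.6, 6, -1, 0, 0, 0, -29.6, 0.6, 6, -1, 0, 0, 0, -29.6, 0.6, 6, -1]
}}

```text
time: 11.7
tool_pos: [0.449, -0.39, 0.1452]
ee_rot: [-3.139, -0.003, 1.423]
wrist_force: [0.9, -0.6, -0.1]
width: 0.0939
finger_force: 0.0
```

```bash
python3 - <<'E'
from h import *
o=robot.get_obs();print(o["time"],o["tool_pos"])
s=snap("wrist");a=rim(s,.06,(.453,-.39));print(a)
D=down(81.7)
plan(([*a[0],.04],D),([*a[0],.185],D),([.4865,-.0957,.185],D))
E
```

```text
11.7 [ 0.44899329 -0.390006    0.14521487]
(array([ 0.4066, -0.4038]), np.float64(0.031), array([ 0.4082, -0.4036]), 0.033, np.float64(0.0591), 473)
turn [-0.001, -0.002, -0.001] shift [-2.1, -4.05, 10.64] rows 2.3
turn [0.0, 0.0, 0.0] shift [0.0, 0.0, -14.5] rows 2.9
turn [0.0, 0.0, 0.0] shift [31.64, 3.46, 0.0] rows 6.4
```

The tub has been knocked about 5 cm, so I'll move over its new spot and measure again.

Request:
{"op": "move_arm", "data": {
  "deltas": [0, 0, 0, -2.1, -4.1, 0, -1, 0, 0, 0, -2.1, -4.1, 0, -1, 0, 0, 0, -2.1, -4.1, 0, -1]
}}

```text
time: 12.05
tool_pos: [0.407, -0.4033, 0.1483]
ee_rot: [3.139, 0.001, 1.426]
wrist_force: [-0.0, 0.2, -0.2]
width: 0.0938
finger_force: 0.0
```

```bash
python3 - <<'E'
from h import *
o=robot.get_obs();print(o["time"],o["tool_pos"])
s=snap("wrist");a=rim(s,.06,(.407,-.404));print(a)
s=snap("top");b=rim(s,.06,(.407,-.404));print(b,rim(s,.06,(.567,-.4225)),rim(s,.07,(.457,.408)))
D=down(81.7)
plan(([*a[0],.041],D),([*a[0],.181],D),([.4865,-.0957,.181],D))
E
```

```text
12.05 [ 0.40698656 -0.40329902  0.14830842]
(array([ 0.4062, -0.404 ]), np.float64(0.0311), array([ 0.4059, -0.4047]), 0.0337, np.float64(0.0591), 892)
(array([ 0.4075, -0.4042]), np.float64(0.0313), array([ 0.4076, -0.4047]), 0.0341, np.float64(0.0591), 100) (array([ 0.5665, -0.4228]), np.float64(0.0313), array([ 0.5672, -0.4234]), 0.0345, np.float64(0.0587), 103) (None, 0)
turn [0.002, 0.0, 0.002] shift [-0.09, -0.15, 10.7] rows 2.1
turn [0.0, 0.0, 0.0] shift [0.0, 0.0, -14.0] rows 2.8
turn [0.0, 0.0, 0.0] shift [31.67, 3.5, 0.0] rows 6.4
```

Request:
{"op": "move_arm", "data": {
  "deltas": [0, 0, 0, -0.1, -0.1, 5, -1, 0, 0, 0, -0.1, -0.1, 9, -1, 0, 0, 0, -0.1, -0.1, 10.7, -1, 0, 0, 0, -0.1, -0.1, 10.7, -1, 0, 0, 0, -0.1, -0.1, 10.7, 1, 0, 0, 0, -0.1, -0.1, 10.7, 1, 0, 0, 0, -0.1, -0.1, 10.7, 1, 0, 0, 0, -0.1, -0.1, 10.7, 1]
}}

```text
time: 12.95
tool_pos: [0.406, -0.406, 0.0419]
ee_rot: [3.139, 0.002, 1.426]
wrist_force: [0.1, 0.5, 3.5]
width: 0.0671
finger_force: 30.0
```

Request:
{"op": "move_arm", "data": {
  "deltas": [0, 0, 0, 0, 0, 0, 1, 0, 0, 0, 0, 0, 0, 1, 0, 0, 0, 0, 0, -5, 1, 0, 0, 0, 0, 0, -10, 1, 0, 0, 0, 0, 0, -14, 1, 0, 0, 0, 0, 0, -14, 1]
}}

```text
time: 13.55
tool_pos: [0.4074, -0.408, 0.188]
ee_rot: [3.131, 0.009, 1.426]
wrist_force: [0.5, 0.1, -0.9]
width: 0.0669
finger_force: 30.0
```

Request:
{"op": "move_arm", "data": {
  "deltas": [0, 0, 0, 31.7, 3.5, 0, 1, 0, 0, 0, 31.7, 3.5, 0, 1, 0, 0, 0, 31.7, 3.5, 0, 1, 0, 0, 0, 31.7, 3.5, 0, 1, 0, 0, 0, 31.7, 3.5, 0, 1, 0, 0, 0, 31.7, 3.5, 0, 1, 0, 0, 0, 31.7, 3.5, 0, 1, 0, 0, 0, 31.7, 3.5, 0, 1]
}}

```text
time: 14.35
tool_pos: [0.4852, -0.0938, 0.1783]
ee_rot: [-3.139, -0.001, 1.431]
wrist_force: [0.1, -0.8, -1.4]
width: 0.067
finger_force: 30.0
```

```bash
python3 - <<'E'
from h import *
o=robot.get_obs();print(o["time"],o["width"],o["ee_rot"],o["tool_pos"],o["wrist_force"])
s=snap("wrist");np.savez("w5.npz",**s);save("w5",s["image"])
T=np.array(s["T_tool_cam"]);s["T"]=T;p=cloud(s).reshape(-1,3)
q=p[(abs(p[:,1])<.003)&(abs(p[:,0])<.07)&(p[:,2]<.06)];q=q[np.argsort(q[:,0])];print(q[::max(1,len(q)//30),::2].round(3).tolist())
plan(([.4865,-.0957,.102],down(81.7)))
E
```

```text
14.35 0.06699269572540273 [-3.13887053e+00 -1.17991842e-03  1.43053472e+00] [ 0.48521635 -0.09378134  0.1783174 ] [ 0.08161754 -0.84604592 -1.39433166]
[[-0.033, -0.016], [-0.028, 0.005], [-0.028, -0.018], [-0.026, 0.003], [-0.023, 0.012], [-0.021, 0.02], [-0.019, 0.033], [-0.014, 0.039], [-0.006, 0.039], [0.001, 0.038], [0.008, 0.037], [0.017, -0.124], [0.018, -0.124], [0.018, -0.125], [0.019, -0.124], [0.019, -0.126], [0.022, -0.13], [0.022, -0.131], [0.023, -0.13], [0.023, -0.131], [0.023, -0.115], [0.024, -0.115], [0.025, -0.116], [0.026, -0.113], [0.026, -0.114], [0.027, -0.111], [0.027, -0.114], [0.028, -0.112], [0.028, -0.111], [0.034, -0.014], [0.035, -0.007]]
turn [-0.003, 0.0, 0.003] shift [0.01, 0.17, 7.65] rows 1.5
```

Request:
{"op": "move_arm", "data": {
  "deltas": [0, 0, 0, 0, 0.1, 3, 1, 0, 0, 0, 0, 0.1, 5, 1, 0, 0, 0, 0, 0.1, 6, 1, 0, 0, 0, 0, 0.1, 7, 1, 0, 0, 0, 0, 0.1, 7.6, 1, 0, 0, 0, 0, 0.1, 7.8, 1, 0, 0, 0, 0, 0.1, 7.8, 1]
}}

```text
time: 15.1
tool_pos: [0.4869, -0.097, 0.1024]
ee_rot: [3.141, 0.0, 1.426]
wrist_force: [-0.1, 0.0, -1.0]
width: 0.067
finger_force: 30.0
```

Request:
{"op": "move_arm", "data": {
  "deltas": [0, 0, 0, 0, 0, 0.2, 1, 0, 0, 0, 0, 0, 0.2, 1, 0, 0, 0, 0, 0, 0.2, -1, 0, 0, 0, 0, 0, 0.2, -1, 0, 0, 0, 0, 0, 0.2, -1, 0, 0, 0, 0, 0, -3, -1, 0, 0, 0, 0, 0, -8, -1, 0, 0, 0, 0, 0, -13, -1]
}}

```text
time: 15.9
tool_pos: [0.4859, -0.0964, 0.2328]
ee_rot: [-3.139, -0.001, 1.426]
wrist_force: [1.5, -1.0, 0.2]
width: 0.094
finger_force: 0.0
```

```bash
python3 - <<'E'
from h import *
o=robot.get_obs();print(o["time"],o["width"],o["ee_rot"],o["tool_pos"])
s=snap("wrist");print(rim(s,.118,(.487,-.0966)))
s=snap("top");b=rim(s,.06,(.567,-.4225));print(b)
D=down(81.7)
plan(([*(b[0]-[.001,0]),.15],D))
E
```

```text
15.9 0.09398711302539182 [-3.13942124e+00 -5.81630352e-04  1.42594479e+00] [ 0.48590384 -0.09642356  0.2328038 ]
(array([ 0.4872, -0.0952]), np.float64(0.0311), array([ 0.4872, -0.0957]), 0.0335, np.float64(0.1171), 750)
(array([ 0.5666, -0.4228]), np.float64(0.0314), array([ 0.5674, -0.4233]), 0.0342, np.float64(0.0588), 98)
turn [0.016, 0.002, 0.0] shift [-31.05, 12.01, 9.38] rows 6.9
```

Request:
{"op": "move_arm", "data": {
  "deltas": [0, 0, 0, -31, 12, 0, -1, 0, 0, 0, -31, 12, 2, -1, 0, 0, 0, -31, 12, 8.5, -1, 0, 0, 0, -31, 12, 8.5, -1, 0, 0, 0, -31, 12, 8.5, -1, 0, 0, 0, -31, 12, 8.5, -1, 0, 0, 0, -31, 12, 8.5, -1, 0, 0, 0, -31, 12, 8.5, -1]
}}

```text
time: 16.8
tool_pos: [0.5583, -0.4247, 0.1387]
ee_rot: [-3.132, -0.004, 1.421]
wrist_force: [-0.4, -0.8, -1.2]
width: 0.0936
finger_force: 0.0
```

```bash
python3 - <<'E'
from h import *
o=robot.get_obs();print(o["time"],o["tool_pos"])
s=snap("wrist");a=rim(s,.06,(.566,-.422));print(a)
D=down(81.7)
plan(([*a[0],.041],D),([*a[0],.205],D),([.4867,-.0957,.205],D))
E
```

```text
16.8 [ 0.5582622  -0.42472846  0.13865241]
(array([ 0.5655, -0.4228]), np.float64(0.0311), array([ 0.5655, -0.4234]), 0.0336, np.float64(0.0591), 951)
turn [-0.007, -0.005, -0.003] shift [-0.01, 0.72, 10.03] rows 2.0
turn [0.0, 0.0, 0.0] shift [0.0, 0.0, -16.4] rows 3.3
turn [0.0, 0.0, 0.0] shift [31.23, -12.52, -0.0] rows 6.7
```

Request:
{"op": "move_arm", "data": {
  "deltas": [0, 0, 0, 0, 0.5, 5, -1, 0, 0, 0, 0, 0.5, 8.5, -1, 0, 0, 0, 0, 0.5, 9.8, -1, 0, 0, 0, 0, 0.5, 9.8, -1, 0, 0, 0, 0, 0.5, 9.8, 1, 0, 0, 0, 0, 0.5, 9.8, 1, 0, 0, 0, 0, 0.5, 9.8, 1, 0, 0, 0, 0, 0.5, 9.8, 1]
}}

```text
time: 17.65
tool_pos: [0.5661, -0.4221, 0.051]
ee_rot: [3.139, 0.002, 1.426]
wrist_force: [-0.8, 1.2, 0.9]
width: 0.0653
finger_force: 0.6
```

Request:
{"op": "move_arm", "data": {
  "deltas": [0, 0, 0, 0, 0, 0, 1, 0, 0, 0, 0, 0, 0, 1, 0, 0, 0, 0, 0, -5, 1, 0, 0, 0, 0, 0, -10, 1, 0, 0, 0, 0, 0, -15, 1, 0, 0, 0, 0, 0, -16.5, 1, 0, 0, 0, 0, 0, -16.5, 1]
}}

```text
time: 18.35
tool_pos: [0.5666, -0.4225, 0.2177]
ee_rot: [3.136, 0.004, 1.426]
wrist_force: [0.2, -0.2, -0.8]
width: 0.0649
finger_force: 30.0
```

Request:
{"op": "move_arm", "data": {
  "deltas": [0, 0, 0, 31, -12.4, 0, 1, 0, 0, 0, 31, -12.4, 0, 1, 0, 0, 0, 31, -12.4, 0, 1, 0, 0, 0, 31, -12.4, 0, 1, 0, 0, 0, 31, -12.4, 0, 1, 0, 0, 0, 31, -12.4, 0, 1, 0, 0, 0, 31, -12.4, 0, 1, 0, 0, 0, 31, -12.4, 0, 1]
}}

```text
time: 19.15
tool_pos: [0.4852, -0.0927, 0.2105]
ee_rot: [-3.135, -0.003, 1.431]
wrist_force: [0.1, -0.6, -1.5]
width: 0.0653
finger_force: 30.0
```

Request:
{"op": "move_arm", "data": {
  "deltas": [0, 0, 0, 0, 0, 0, 1, 0, 0, 0, 0, 0, 0, 1]
}}

```text
time: 19.35
tool_pos: [0.4871, -0.0977, 0.2119]
ee_rot: [-3.138, -0.0, 1.425]
wrist_force: [-0.7, -0.2, -1.5]
width: 0.065
finger_force: 30.0
```

```bash
python3 - <<'E'
from h import *
o=robot.get_obs();print(o["time"],o["width"],o["ee_rot"],o["tool_pos"],o["wrist_force"])
plan(([.4867,-.0960,.1265],down(81.7)))
s=snap("wrist")
T=np.array(s["T_tool_cam"]);s["T"]=T;p=cloud(s).reshape(-1,3)
q=p[(abs(p[:,1])<.003)&(abs(p[:,0])<.07)&(p[:,2]<.06)&(p[:,2]>-.05)];q=q[np.argsort(q[:,0])];print(q[::max(1,len(q)//20),::2].round(3).tolist())
E
```

```text
19.35 0.06498276886298764 [-3.13805647e+00 -7.62580579e-05  1.42479781e+00] [ 0.48710356 -0.09765928  0.2118682 ] [-0.71612437 -0.1929096  -1.49127366]
turn [-0.004, -0.0, -0.001] shift [0.16, -0.03, 8.54] rows 1.7
[[-0.034, -0.009], [-0.031, -0.005], [-0.031, 0.013], [-0.03, 0.014], [-0.03, 0.013], [-0.027, 0.013], [-0.026, 0.018], [-0.025, 0.025], [-0.024, 0.037], [-0.023, 0.037], [-0.021, 0.046], [-0.016, 0.047], [-0.01, 0.046], [-0.004, 0.047], [0.001, 0.048], [0.006, 0.047], [0.01, 0.047], [0.03, -0.009], [0.032, 0.004], [0.032, 0.015]]
```

Request:
{"op": "move_arm", "data": {
  "deltas": [0, 0, 0, 0.2, 0, 3, 1, 0, 0, 0, 0.2, 0, 5, 1, 0, 0, 0, 0.2, 0, 6, 1, 0, 0, 0, 0.2, 0, 7, 1, 0, 0, 0, 0.2, 0, 7.5, 1, 0, 0, 0, 0.2, 0, 7.8, 1, 0, 0, 0, 0.2, 0, 7.8, 1]
}}

```text
time: 20.1
tool_pos: [0.4881, -0.0951, 0.1363]
ee_rot: [3.141, -0.0, 1.426]
wrist_force: [-0.7, -0.5, -1.2]
width: 0.0648
finger_force: 30.0
```

Request:
{"op": "move_arm", "data": {
  "deltas": [0, 0, 0, 0, 0, 0.2, 1, 0, 0, 0, 0, 0, 0.2, 1, 0, 0, 0, 0, 0, 0.2, -1, 0, 0, 0, 0, 0, 0.2, -1, 0, 0, 0, 0, 0, 0.2, -1, 0, 0, 0, 0, 0, -3, -1, 0, 0, 0, 0, 0, -8, -1, 0, 0, 0, 0, 0, -13, -1]
}}

```text
time: 20.9
tool_pos: [0.4873, -0.0947, 0.2669]
ee_rot: [-3.14, -0.0, 1.426]
wrist_force: [1.9, -1.0, 0.2]
width: 0.0938
finger_force: 0.0
```

```bash
python3 - <<'E'
from h import *
o=robot.get_obs();print(o["time"],o["width"],o["tool_pos"])
s=snap("wrist");print(rim(s,.142,(.487,-.0966)),rim(s,.212,(.503,.0121)))
s=snap("top");save("t3",cv2.resize(s["image"][130:260,150:330],None,fx=3,fy=3));np.savez("t3.npz",**s)
s=snap("scene");save("s3",cv2.resize(s["image"][150:320,180:340],None,fx=3,fy=3,interpolation=cv2.INTER_CUBIC));np.savez("s3.npz",**s)
E
```

```text
20.9 0.09376424782705524 [ 0.48726192 -0.0947317   0.26687167]
(array([ 0.4877, -0.0956]), np.float64(0.0311), array([ 0.4878, -0.0961]), 0.0335, np.float64(0.1412), 690) (array([0.5028, 0.0123]), np.float64(0.0147), array([0.5028, 0.0124]), 0.019, np.float64(0.2109), 1537)
```

View pics/s3.png

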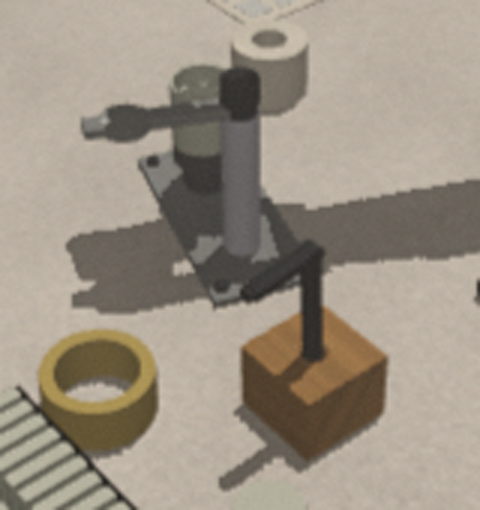

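The wrist fit puts the stack's top rim at 141 mm, fully home. The crop shows the key upright in its block, bend at (315,255), with the short arm pointing away from the robot. Next I'll fit the arm's kinematics to check that the flip is reachable, and measure the key.

```bash
cat > kin.py <<'E'
from h import *
from scipy.optimize import least_squares
def fk(q,P):
    a,h,L1,L2,e,L3=P
    Ry=lambda t:R.from_euler("y",t).as_matrix();Rz=lambda t:R.from_euler("z",t).as_matrix()
    M=Rz(q[0]);p=np.array([0,0,h])+M@[a,0,0];M=M@Ry(q[1]);p=p+M@[0,0,L1];M=M@Ry(q[2]);p=p+M@[e,0,L2]
    M=M@Rz(q[3])@Ry(q[4]);p=p+M@[0,0,L3];return p,M@Rz(-q[5]*SG+OFF)
SG,OFF=-1,0
LO=np.array([-3.1,-.76,.27,-1.08,.17,-2.57]);HI=np.array([3.1,2.03,2.55,4.22,2.65,2.57])
def ik(pos,E,P,q0):
    f=lambda q:(lambda r:np.r_[(r[0]-pos)*10,R.from_matrix(r[1].T@E).as_rotvec()])(fk(q,P))
    s=least_squares(f,np.clip(q0,LO+.01,HI-.01),bounds=(LO,HI));return s.x,s.cost
E
python3 - <<'E'
import kin; from kin import *
o=robot.get_obs()
print(o["joint_positions"].round(4),o["tool_pos"].round(4),o["ee_rot"].round(4))
D=[([1.192,.088,1.372,0,1.684,-.103],[.15,.529,.204]),([.638,.239,1.324,0,1.579,.78],[.4537,.407,.1414]),([-.31,-.03,1.49,0,1.69,-.16],[.486,-.0956,.2078]),([.34,-.05,1.87,-.71,1.73,.52],[.3589,-.0521,.1383]),(o["joint_positions"],o["tool_pos"])]
f=lambda P:np.concatenate([fk(q,P)[0]-p for q,p in D])
s=least_squares(lambda P:np.r_[f(P),(P[[0,4]])*.01],[0,.3,.35,.35,0,.3]);print(s.x.round(4),(f(s.x)*1e3).round(1))
M=fk(o["joint_positions"],s.x)[1];print("orient mismatch",R.from_matrix(M.T@rot(o["ee_rot"])).as_rotvec().round(3))
M=fk(D[3][0],s.x)[1];print("tilt mismatch",R.from_matrix(M.T@rot([-3.14145,.809,1.4267])).as_rotvec().round(3))
np.save("P.npy",s.x)
# key
for n in("t3","s3"):
    t=dict(np.load(n+".npz"));p=cloud(t).reshape(-1,3)
    m=(abs(p[:,0]-.58)<.07)&(abs(p[:,1]-.235)<.06)&(p[:,2]>.08);k=p[m]
    L=k[(k[:,2]<.165)];S=k[k[:,2]>.172]
    print(n,len(L),len(S))
    for a,b in((.08,.1),(.1,.12),(.12,.14),(.14,.165)):
        z=L[(L[:,2]>a)&(L[:,2]<b)]
        if len(z)>4: print(" long",np.median(z,0).round(4),len(z))
    for a in np.arange(.535,.64,.012):
        z=S[(S[:,0]>a)&(S[:,0]<a+.012)]
        if len(z)>2: print(" short",np.median(z,0).round(4),z[:,1].min().round(3),z[:,1].max().round(3),z[:,2].max().round(3),len(z))
E
```

```text
[-3.0630e-01 -3.8100e-02  1.3700e+00  1.0000e-04  1.7997e+00 -1.6140e-01] [ 0.4899 -0.0955  0.2711] [3.1317e+00 1.5000e-03 1.4259e+00]
[0.044  0.0908 0.4937 0.4454 0.162  0.2649] [ 52.4 -20.5   1.8  34.2 -45.2   5.6 -21.7 -53.1  -0.3   1.   -1.5  -3.2
 -14.1 -54.9  -3.9]
orient mismatch [0.    0.    1.571]
tilt mismatch [-0.004  0.004  1.569]
t3 45 192
 long [0.5509 0.2232 0.0883] 8
 long [0.5507 0.2251 0.1073] 11
 long [0.5524 0.2232 0.1303] 11
 long [0.5537 0.2234 0.1517] 15
 short [0.5544 0.2286 0.1905] 0.221 0.236 0.196 24
 short [0.5651 0.231  0.1915] 0.223 0.24 0.196 32
 short [0.5773 0.2341 0.1899] 0.227 0.243 0.196 26
 short [0.5893 0.2366 0.1901] 0.229 0.247 0.194 30
 short [0.6011 0.2402 0.1891] 0.232 0.25 0.194 29
 short [0.6123 0.2414 0.1891] 0.234 0.253 0.193 27
 short [0.6238 0.2445 0.1879] 0.238 0.253 0.191 24
s3 177 241
 long [0.5579 0.238  0.0891] 39
 long [0.5596 0.2381 0.1093] 39
 long [0.5606 0.2387 0.1304] 43
 long [0.5618 0.2384 0.1515] 56
 short [0.5561 0.2392 0.1863] 0.227 0.242 0.194 23
 short [0.5632 0.2398 0.1897] 0.224 0.245 0.196 42
 short [0.5773 0.2428 0.19  ] 0.228 0.247 0.194 33
 short [0.5888 0.2457 0.1888] 0.234 0.249 0.193 33
 short [0.6015 0.2466 0.1886] 0.236 0.252 0.192 33
 short [0.613  0.2506 0.1869] 0.238 0.255 0.192 37
 short [0.6255 0.251  0.1854] 0.24 0.257 0.192 40
```

```bash
cat > kin.py <<'E'
from h import *
from scipy.optimize import least_squares
def fk(q,P):
    a,h,L1,L2,e,L3,d=P
    Ry=lambda t:R.from_euler("y",t).as_matrix();Rz=lambda t:R.from_euler("z",t).as_matrix()
    M=Rz(q[0]);p=np.array([0,0,h])+M@[a,d,0];M=M@Ry(q[1]);p=p+M@[0,0,L1];M=M@Ry(q[2]);p=p+M@[e,0,L2]
    M=M@Rz(q[3])@Ry(q[4]);p=p+M@[0,0,L3];return p,M@Rz(q[5]+np.pi/2)
LO=np.array([-3.1,-.76,.27,-1.08,.17,-2.57]);HI=np.array([3.1,2.03,2.55,4.22,2.65,2.57])
def ik(pos,E,P,q0):
    f=lambda q:(lambda r:np.r_[(r[0]-pos)*10,R.from_matrix(r[1].T@E).as_rotvec()])(fk(q,P))
    s=least_squares(f,np.clip(q0,LO+.01,HI-.01),bounds=(LO,HI));return s.x,s.cost
E
python3 - <<'E'
from kin import *
o=robot.get_obs()
D=[([1.192,.088,1.372,0,1.684,-.103],[.15,.529,.204]),([.638,.239,1.324,0,1.579,.78],[.4537,.407,.1414]),([-.31,-.03,1.49,0,1.69,-.16],[.486,-.0956,.2078]),([.34,-.05,1.87,-.71,1.73,.52],[.3589,-.0521,.1383]),(o["joint_positions"],o["tool_pos"])]
f=lambda P:np.concatenate([fk(q,P)[0]-p for q,p in D])
P=least_squares(lambda P:np.r_[f(P),(P[[0,4]])*.003],[0,.3,.35,.35,0,.3,.05]).x;print(P.round(4),(f(P)*1e3).round(1));np.save("P.npy",P)
g=lambda q:np.r_[q[:2],q[2]]
for psi0,sg in((12.8,1),(192.8,-1)):
  for t in(30,45,60,75):
    q=o["joint_positions"].copy();q[5]=1.6 if sg>0 else -1.5;out=[]
    k=np.radians(12.8);kx=np.array([np.cos(k),np.sin(k),0]);b=np.radians(-8.3);bx=np.array([np.cos(b),np.sin(b),0]);S=np.array([.5028,.0123,.258])
    W=[("grip",np.array([.5565,.231,.115]),psi0,sg*t),("up",np.array([.5565,.231,.26]),psi0,sg*t),("flip",S-.07*kx+[0,.1,.12],psi0,sg*(t-90)),("over",S-.07*bx+[0,0,.09],psi0-21.1,sg*(t-90)),("in",S-.07*bx,psi0-21.1,sg*(t-90))]
    for ph in(30,60,90):
        c=np.radians(-8.3-ph);W.append(("turn%d"%ph,S-.07*np.array([np.cos(c),np.sin(c),0]),psi0-21.1-ph,sg*(t-90)))
    for n,gp,ps,ti in W:
        E=down(ps,ti);q,c=ik(gp+E[:,2]*.019,E,P,q);out.append((n,"ok" if c<1e-6 else "%.1e"%c))
        if n in("grip","flip","in","turn90"): out.append(q.round(2).tolist())
    print(psi0,t,out)
E
```

```text
[-0.0018  0.1507  0.4456  0.5027  0.0958  0.3502  0.0567] [-0.5 -0.1  0.7  0.1  0.   0.1 -0.1 -0.5 -1.6 -0.   0.1  0.2  0.   0.1
  0.6]
12.8 30 [('grip', 'ok'), [0.33, -0.08, 1.85, -0.07, 0.85, 1.71], ('up', 'ok'), ('flip', '2.7e-02'), [0.16, 0.4, 0.91, -0.2, 2.65, 1.35], ('over', '9.7e-03'), ('in', 'ok'), [-0.11, 0.51, 1.1, 0.06, 2.58, 1.64], ('turn30', 'ok'), ('turn60', 'ok'), ('turn90', '2.3e-02'), [-0.55, 0.08, 1.71, 1.05, 1.81, 2.57]]
12.8 45 [('grip', 'ok'), [0.35, -0.18, 2.05, -0.18, 0.5, 1.82], ('up', 'ok'), ('flip', 'ok'), [0.14, 0.39, 0.9, -0.13, 2.64, 1.4], ('over', 'ok'), ('in', 'ok'), [-0.1, 0.36, 1.17, 0.04, 2.4, 1.63], ('turn30', 'ok'), ('turn60', '9.0e-05'), ('turn90', '5.0e-02'), [-0.5, -0.0, 1.67, 0.89, 1.74, 2.57]]
12.8 60 [('grip', '1.4e-04'), [0.37, -0.2, 2.22, -0.93, 0.17, 2.57], ('up', 'ok'), ('flip', 'ok'), [0.13, 0.24, 0.99, -0.07, 2.44, 1.43], ('over', 'ok'), ('in', 'ok'), [-0.1, 0.2, 1.27, 0.03, 2.2, 1.63], ('turn30', 'ok'), ('turn60', '1.3e-03'), ('turn90', '8.9e-02'), [-0.42, -0.07, 1.64, 0.73, 1.68, 2.57]]
12.8 75 [('grip', '3.5e-02'), [0.37, -0.22, 2.22
[... 784 characters left out ...]
30', 'ok'), ('turn60', 'ok'), ('turn90', 'ok'), [-0.42, -0.0, 1.59, 0.76, 1.75, -0.21]]
192.8 60 [('grip', '8.6e-05'), [0.38, -0.2, 2.22, -1.06, 0.17, -0.44], ('up', 'ok'), ('flip', 'ok'), [0.13, 0.24, 0.99, -0.07, 2.44, -1.71], ('over', 'ok'), ('in', 'ok'), [-0.1, 0.2, 1.27, 0.03, 2.2, -1.51], ('turn30', 'ok'), ('turn60', 'ok'), ('turn90', 'ok'), [-0.28, -0.03, 1.52, 0.52, 1.72, -0.07]]
192.8 75 [('grip', '3.3e-02'), [0.38, -0.21, 2.22, -1.08, 0.17, -0.42], ('up', '5.3e-04'), ('flip', 'ok'), [0.11, 0.06, 1.12, -0.04, 2.22, -1.7], ('over', 'ok'), ('in', 'ok'), [-0.09, 0.01, 1.41, 0.02, 1.98, -1.51], ('turn30', 'ok'), ('turn60', 'ok'), ('turn90', 'ok'), [-0.12, -0.03, 1.45, 0.26, 1.71, 0.06]]
```

```bash
python3 - <<'E'
from kin import *
P=np.load("P.npy");E=down(192.8,-50);g=np.array([.556,.231,.112]);T=g+E[:,2]*.019
W=[([.40,.03,.29],down(125,-10)),([.42,.14,.25],down(165,-35)),(T-E[:,2]*.10,E),(T,E)]
plan(*W)
q=robot.get_obs()["joint_positions"]
for p,e in W: q,c=ik(np.array(p),e,P,q);print(np.round(p,3),q.round(2),c<1e-6)
E
```

```text
turn [-0.057, -0.161, -0.755] shift [11.12, -10.68, -2.01] rows 5.2
turn [-0.269, -0.418, -0.65] shift [8.44, 7.95, 2.57] rows 5.5
turn [-0.329, -0.257, -0.359] shift [0.59, 9.42, 10.07] rows 3.7
turn [0.0, 0.0, 0.0] shift [-0.0, -0.0, 10.0] rows 2.0
[0.4  0.03 0.29] [ 0.06 -0.31  1.58 -0.15  1.78 -0.59] True
[0.42 0.14 0.25] [ 0.51 -0.51  1.9  -0.43  1.32 -0.78] True
[0.495 0.217 0.164] [ 0.39 -0.49  2.18 -0.23  0.6  -1.27] True
[0.57  0.234 0.1  ] [ 0.35 -0.2   2.12 -0.29  0.37 -1.22] True
```

Request:
{"op": "move_arm", "data": {
  "deltas": [-0.057, -0.161, -0.755, 11.1, -10.7, -2, -1, -0.057, -0.161, -0.755, 11.1, -10.7, -2, -1, -0.057, -0.161, -0.755, 11.1, -10.7, -2, -1, -0.057, -0.161, -0.755, 11.1, -10.7, -2, -1, -0.057, -0.161, -0.755, 11.1, -10.7, -2, -1, -0.057, -0.161, -0.755, 11.1, -10.7, -2, -1, -0.057, -0.161, -0.755, 11.1, -10.7, -2, -1]
}}

```text
time: 21.75
tool_pos: [0.3976, 0.0305, 0.2849]
ee_rot: [-3.134, 0.165, 2.182]
wrist_force: [0.6, -0.5, 0.3]
width: 0.094
finger_force: 0.0
```

Request:
{"op": "move_arm", "data": {
  "deltas": [-0.269, -0.418, -0.65, 8.4, 8, 2.6, -1, -0.269, -0.418, -0.65, 8.4, 8, 2.6, -1, -0.269, -0.418, -0.65, 8.4, 8, 2.6, -1, -0.269, -0.418, -0.65, 8.4, 8, 2.6, -1, -0.269, -0.418, -0.65, 8.4, 8, 2.6, -1, -0.269, -0.418, -0.65, 8.4, 8, 2.6, -1, -0.269, -0.418, -0.65, 8.4, 8, 2.6, -1, -0.269, -0.418, -0.65, 8.4, 8, 2.6, -1]
}}

```text
time: 22.55
tool_pos: [0.4185, 0.14, 0.2456]
ee_rot: [3.141, 0.599, 2.876]
wrist_force: [-0.2, 0.2, 0.1]
width: 0.0941
finger_force: 0.0
```

```bash
python3 - <<'E'
from kin import *
P=np.load("P.npy");E=down(192.8,-50);g=np.array([.556,.231,.112]);T=g+E[:,2]*.019
W=[(T-E[:,2]*.10,E),(T,E)]
plan(*W)
print(robot.get_obs()["tool_pos"],robot.get_obs()["ee_rot"])
s=snap("wrist");save("w6",s["image"]);p=cloud(s);np.savez("w6.npz",**s)
k=p.reshape(-1,3);k=k[(abs(k[:,0]-.575)<.07)&(abs(k[:,1]-.235)<.045)&(k[:,2]>.08)]
for a in np.arange(.08,.2,.015):
    z=k[(k[:,2]>a)&(k[:,2]<a+.015)]
    if len(z)>5: print(round(a,3),np.median(z,0).round(4),np.percentile(z[:,1],[2,98]).round(4),z[:,0].min().round(4),len(z))
E
```

```text
turn [-0.328, -0.268, -0.364] shift [0.14, 9.47, 9.79] rows 3.7
turn [0.0, 0.0, 0.0] shift [-0.0, -0.0, 10.0] rows 2.0
[0.41850689 0.13996298 0.24560987] [3.1405004  0.59907846 2.87617062]
0.08 [0.5479 0.2291 0.0874] [0.222  0.2369] 0.5452 110
0.095 [0.5486 0.2288 0.1026] [0.2221 0.2376] 0.5463 122
0.11 [0.5493 0.2295 0.1175] [0.2224 0.2375] 0.5466 125
0.125 [0.5499 0.2297 0.1324] [0.2224 0.2379] 0.5468 139
0.14 [0.5505 0.2294 0.1472] [0.2226 0.2378] 0.5475 149
0.155 [0.5511 0.2299 0.1627] [0.2227 0.2385] 0.5483 165
0.17 [0.5517 0.2302 0.1777] [0.2225 0.2494] 0.5483 176
0.185 [0.5625 0.2363 0.1903] [0.2244 0.2519] 0.5483 306
```

View pics/w6.png

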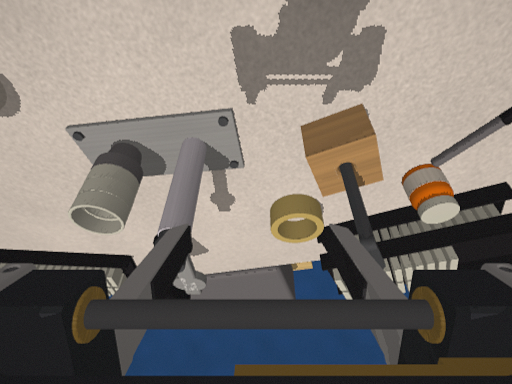

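The image shows the stack at (110,190), the block at (340,155) and the key rising from (345,170) to (385,240). The wrist cloud puts the key centre at (0.556, 0.230) at grip height, leaning 2.4° forward.

Request:
{"op": "move_arm", "data": {
  "deltas": [-0.328, -0.268, -0.364, 0.1, 9.4, 9.8, -1, -0.328, -0.268, -0.364, 0.1, 9.4, 9.8, -1, -0.328, -0.268, -0.364, 0.1, 9.4, 9.8, -1, -0.328, -0.268, -0.364, 0.1, 9.4, 9.8, -1, -0.328, -0.268, -0.364, 0.1, 9.4, 9.8, -1, -0.328, -0.268, -0.364, 0.1, 9.4, 9.8, -1]
}}

```text
time: 23.2
tool_pos: [0.4963, 0.2163, 0.1654]
ee_rot: [3.141, 0.873, -2.92]
wrist_force: [-0.3, -0.3, 0.9]
width: 0.0935
finger_force: 0.0
```

```bash
python3 - <<'E'
from kin import *
E=down(192.8,-50);g=np.array([.556,.230,.112]);T=g+E[:,2]*.019
print(robot.get_obs()["tool_pos"],robot.get_obs()["ee_rot"],robot.get_obs()["joint_positions"].round(2))
plan((T,E))
s=snap("wrist");k=cloud(s).reshape(-1,3);k=k[(abs(k[:,0]-.575)<.07)&(abs(k[:,1]-.235)<.045)&(k[:,2]>.08)]
for a in np.arange(.08,.2,.015):
    z=k[(k[:,2]>a)&(k[:,2]<a+.015)]
    if len(z)>5: print(round(a,3),np.median(z,0).round(4),np.percentile(z[:,1],[2,98]).round(4),len(z))
E
```

```text
[0.49632551 0.21629624 0.16540768] [ 3.1410824   0.87327684 -2.91982263] [ 0.39 -0.48  2.17 -0.23  0.6  -1.27]
turn [-0.001, 0.001, -0.001] shift [0.16, 0.02, 10.02] rows 2.0
0.08 [0.5476 0.2283 0.0874] [0.2219 0.2364] 218
0.095 [0.5484 0.2288 0.1026] [0.2222 0.2374] 237
0.11 [0.5491 0.2288 0.1176] [0.2224 0.2374] 252
0.125 [0.5498 0.229  0.1325] [0.2226 0.2373] 261
0.14 [0.5504 0.2291 0.1475] [0.2229 0.2372] 275
0.155 [0.5512 0.2292 0.1628] [0.2231 0.2372] 292
0.17 [0.5514 0.2294 0.1774] [0.2225 0.2379] 327
0.185 [0.5529 0.231  0.1899] [0.2224 0.2453] 257
```

Request:
{"op": "move_arm", "data": {
  "deltas": [0, 0, 0, 0.1, 0, 5, -1, 0, 0, 0, 0.1, 0, 9, -1, 0, 0, 0, 0.1, 0, 10, -1, 0, 0, 0, 0.1, 0, 10, -1, 0, 0, 0, 0.1, 0, 10, 1, 0, 0, 0, 0.1, 0, 10, 1, 0, 0, 0, 0.1, 0, 10, 1, 0, 0, 0, 0.1, 0, 10, 1]
}}

```text
time: 24.05
tool_pos: [0.5694, 0.2344, 0.1011]
ee_rot: [-3.14, 0.876, -2.913]
wrist_force: [-0.3, 0.7, -0.2]
width: 0.0652
finger_force: 0.0
```

Request:
{"op": "move_arm", "data": {
  "deltas": [0, 0, 0, 0, 0, 0, 1, 0, 0, 0, 0, 0, 0, 1, 0, 0, 0, 0, 0, 0, 1, 0, 0, 0, 0, 0, 0, 1, 0, 0, 0, 0, 0, 0, 1, 0, 0, 0, 0, 0, 0, 1]
}}

```text
time: 24.65
tool_pos: [0.5694, 0.2342, 0.0995]
ee_rot: [-3.139, 0.873, -2.913]
wrist_force: [0.2, -0.8, 0.0]
width: 0.0176
finger_force: 0.0
```

```bash
python3 - <<'E'
from kin import *
o=robot.get_obs();print({k:np.round(o[k],3) for k in("tool_pos","ee_rot","width","finger_force","wrist_force","time")})
P=np.load("P.npy");E=rot(o["ee_rot"]);p=np.array(o["tool_pos"])
# lift along key axis (lean 2.4deg along kx), then flip 87.6deg about tool y
k=np.radians(12.8);kx=np.array([np.cos(k),np.sin(k),0])
E2=down(192.8,37.6);E2m=down(192.8,-5)
g2=np.array([.47,.16,.36])
W=[(p+np.array([0,0,.10])+kx*.004,E),(np.array([.50,.20,.30]),E2m),(g2+E2[:,2]*.019,E2)]
plan(*W);q=o["joint_positions"]
for a,e in W: q,c=ik(np.array(a),e,P,q);print(np.round(a,3),q.round(2),c<1e-6)
E
```

```text
{'tool_pos': array([0.569, 0.234, 0.1  ]), 'ee_rot': array([-3.139,  0.873, -2.913]), 'width': np.float64(0.018), 'finger_force': np.float64(0.0), 'wrist_force': array([ 0.223, -0.835,  0.043]), 'time': np.float64(24.65)}
turn [0.0, 0.0, 0.0] shift [-7.92, -0.02, -6.12] rows 2.0
turn [0.0, 0.786, 0.004] shift [-2.61, -1.78, -12.53] rows 5.2
turn [0.0, 0.744, 0.0] shift [4.56, -3.24, -4.91] rows 5.0
[0.573 0.235 0.2  ] [ 0.35 -0.31  1.99 -0.17  0.6  -1.35] True
[0.5 0.2 0.3] [ 0.28 -0.    1.28 -0.    1.77 -1.52] True
[0.459 0.157 0.345] [ 0.22  0.44  0.81 -0.01  2.55 -1.58] True
```

Request:
{"op": "move_arm", "data": {
  "deltas": [0, 0, 0, 0, 0, 0, 1, 0, 0, 0, 0, 0, 0, 1, 0, 0, 0, 0, 0, 0, 1, 0, 0, 0, -1.6, 0, -1.2, 1, 0, 0, 0, -3.2, 0, -2.4, 1, 0, 0, 0, -4.8, 0, -3.6, 1, 0, 0, 0, -6.4, 0, -4.9, 1, 0, 0, 0, -7.9, 0, -6.1, 1]
}}

```text
time: 25.45
tool_pos: [0.5716, 0.2345, 0.1965]
ee_rot: [-3.138, 0.867, -2.912]
wrist_force: [-0.1, -0.4, -4.5]
width: 0.0159
finger_force: 30.0
```

Request:
{"op": "move_arm", "data": {
  "deltas": [0, 0.13, 0, -0.4, -0.3, -2, 1, 0, 0.26, 0, -0.8, -0.6, -4, 1, 0, 0.39, 0, -1.3, -0.9, -6, 1, 0, 0.52, 0, -1.7, -1.2, -8, 1, 0, 0.65, 0, -2.1, -1.5, -10, 1, 0, 0.78, 0, -2.6, -1.8, -12.5, 1, 0, 0.78, 0, -2.6, -1.8, -12.5, 1, 0, 0.78, 0, -2.6, -1.8, -12.5, 1]
}}

```text
time: 26.25
tool_pos: [0.5008, 0.2001, 0.2976]
ee_rot: [-3.14, 0.093, -2.915]
wrist_force: [-0.1, 0.5, -4.2]
width: 0.0159
finger_force: 30.0
```

```bash
python3 - <<'E'
from kin import *
o=robot.get_obs();print({k:np.round(o[k],3) for k in("tool_pos","ee_rot","width","finger_force","wrist_force","time","joint_positions")})
E2=down(192.8,37.6);plan((np.array([.47,.16,.36])+E2[:,2]*.019,E2))
s=snap("scene");save("s4",s["image"][60:330,130:420])
s=snap("wrist");save("w7",s["image"])
E
```

```text
{'tool_pos': array([0.501, 0.2  , 0.298]), 'ee_rot': array([-3.14 ,  0.093, -2.915]), 'width': np.float64(0.016), 'finger_force': np.float64(29.998), 'wrist_force': array([-0.073,  0.516, -4.178]), 'time': np.float64(26.25), 'joint_positions': array([ 0.279, -0.009,  1.292, -0.007,  1.765, -1.52 ])}
turn [-0.003, 0.75, 0.003] shift [4.6, -3.22, -5.18] rows 5.0
```

View pics/s4.png

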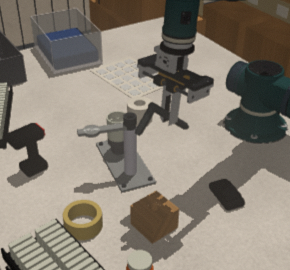

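The key is out of its block, held at (165,115) in the crop, and half flipped. Continuing.

Request:
{"op": "move_arm", "data": {
  "deltas": [0, 0.13, 0, 0.8, -0.5, -0.9, 1, 0, 0.26, 0, 1.6, -1, -1.8, 1, 0, 0.39, 0, 2.4, -1.6, -2.7, 1, 0, 0.52, 0, 3.2, -2.2, -3.6, 1, 0, 0.65, 0, 4, -2.8, -4.5, 1, 0, 0.75, 0, 4.6, -3.2, -5.2, 1, 0, 0.75, 0, 4.6, -3.2, -5.2, 1, 0, 0.75, 0, 4.6, -3.2, -5.2, 1]
}}

```text
time: 27.15
tool_pos: [0.4582, 0.1578, 0.3457]
ee_rot: [-3.14, -0.654, -2.915]
wrist_force: [0.6, 0.3, -4.6]
width: 0.0155
finger_force: 30.0
```

```bash
cat >> kin.py <<'E'
def keycloud(*names,rad=.16):
    """points near the hand from fixed cameras, in tool coordinates"""
    o=robot.get_obs();E=rot(o["ee_rot"]);p0=np.array(o["tool_pos"]);out=[]
    for n in names:
        s=snap(n);c=cloud(s).reshape(-1,3);c=c[np.isfinite(c[:,0])]
        im=s["image"].reshape(-1,3)[np.isfinite(cloud(s).reshape(-1,3)[:,0])]
        m=np.linalg.norm(c-p0,axis=1)<rad;out.append(((c[m]-p0)@E,c[m],im[m]))
    return E,p0,out
E
python3 - <<'E'
from kin import *
E,p0,out=keycloud("scene","top","wrist")
o=robot.get_obs();print(p0,o["ee_rot"],o["width"],o["joint_positions"].round(2))
# key-plane in tool: y~0. expected key: grip point tool (0,0,-.019)
for n,(t,w,im) in zip(("scene","top","wrist"),out):
    m=(abs(t[:,1])<.013)&(t[:,2]>-.095); t=t[m];w=w[m];print(n,len(t))
    k=np.radians(12.8);kx=np.array([np.cos(k),np.sin(k),0]);a=(w-p0)@kx;z=w[:,2]-p0[2]
    for lo in np.arange(-.12,.12,.015):
        c=(a>lo)&(a<lo+.015)
        if c.sum()>4: print("  a",round(lo,3),"z pct",np.percentile(z[c],[3,25,50,75,97]).round(3),"y",np.median(t[c,1]).round(4),c.sum())
E
```

```text
[0.4582028  0.1577759  0.34569513] [-3.13964566 -0.65184614 -2.91510496] 0.015647127551983275 [ 0.22  0.43  0.81 -0.01  2.55 -1.59]
scene 458
  a -0.09 z pct [0.013 0.015 0.017 0.017 0.019] y 0.0059 8
  a -0.075 z pct [0.011 0.013 0.019 0.02  0.022] y 0.0073 29
  a -0.06 z pct [0.01  0.017 0.019 0.02  0.023] y 0.0073 25
  a -0.045 z pct [0.01  0.012 0.015 0.018 0.019] y 0.0085 18
  a -0.03 z pct [0.01  0.011 0.013 0.013 0.014] y 0.0101 5
  a 0.015 z pct [0.009 0.012 0.015 0.019 0.02 ] y 0.0065 9
  a 0.03 z pct [0.009 0.014 0.018 0.021 0.023] y 0.0069 34
  a 0.045 z pct [0.01  0.014 0.019 0.02  0.023] y 0.0071 36
  a 0.06 z pct [0.009 0.013 0.019 0.021 0.023] y 0.0071 37
  a 0.075 z pct [-0.054 -0.031 -0.005  0.015  0.023] y 0.0081 132
  a 0.09 z pct [-0.052 -0.033 -0.013  0.009  0.021] y 0.0031 125
top 0
wrist 7177
  a -0.09 z pct [0.018 0.021 0.022 0.022 0.024] y 0.0003 85
  a -0.075 z pct [0.02  0.022 0.023 0.024 0.025] y -0.0004 390
  a -0.06 z pct [0.02  0.022 0.023 0.024 0.025] y 0.0003 413
  a -0.045 z pct [0.02  0.022 0.023 0.024 0.025] y -0.0 480
  a -0.03 z pct [0.02  0.022 0.023 0.024 0.025] y -0.0001 506
  a -0.015 z pct [0.01  0.021 0.022 0.024 0.025] y 0.0003 647
  a 0.0 z pct [0.02  0.022 0.023 0.026 0.036] y -0.0004 934
  a 0.015 z pct [0.021 0.023 0.025 0.046 0.056] y 0.0002 1265
  a 0.03 z pct [0.021 0.023 0.053 0.062 0.072] y 0.0002 1304
  a 0.045 z pct [0.021 0.023 0.024 0.066 0.074] y -0.0004 283
  a 0.06 z pct [0.02  0.022 0.023 0.024 0.067] y -0.0004 870
```

```bash
python3 - <<'E'
from kin import *
E,p0,out=keycloud("scene","wrist","top")
k=np.radians(12.8);kx=np.array([np.cos(k),np.sin(k),0])
t,w,im=out[0];a=(w-p0)@kx;z=w[:,2]-p0[2];m=(abs(t[:,1])<.014)&(a>.06)&(a<.12)
for lo,hi in((-.06,-.045),(-.045,-.03),(-.03,-.015),(-.015,0)):
    c=m&(z>lo)&(z<hi);print("scene",lo,np.percentile(a[c],[2,50,98]).round(4),"ty",np.percentile(t[c,1],[2,50,98]).round(4),c.sum(),z[c].min().round(4))
t,w,im=out[1];a=(w-p0)@kx;z=w[:,2]-p0[2];m=(abs(t[:,1])<.011)&(a<-.05)&(z>.0)&(z<.03)
print("wrist long tip a",np.sort(a[m])[[0,3,10,30]].round(4),"ty",np.percentile(t[m,1],[2,98]).round(4))
# socket again & go
b=np.radians(-8.3);bx=np.array([np.cos(b),np.sin(b),0]);E2=down(171.7,37.6);S=np.array([.5028,.0123,0])
print("scene long tip",end=" ");t,w,im=out[0];a=(w-p0)@kx;m=(abs(t[:,1])<.012)&(a<-.05);print(np.sort(a[m])[:4].round(4))
E
```

```text
scene -0.06 [0.0823 0.0901 0.0946] ty [-0.001   0.0065  0.0098] 30 -0.0592
scene -0.045 [0.0824 0.0901 0.0951] ty [0.0002 0.0067 0.0112] 35 -0.0432
scene -0.03 [0.0815 0.0909 0.0943] ty [-0.0009  0.0057  0.0108] 35 -0.0291
scene -0.015 [0.0817 0.0909 0.0949] ty [-0.0009  0.0069  0.0108] 38 -0.0148
wrist long tip a [-0.0805 -0.0802 -0.0797 -0.0785] ty [-0.0077  0.0073]
scene long tip [-0.0807 -0.0806 -0.0792 -0.0771]
```

```bash
python3 - <<'E'
from kin import *
P=np.load("P.npy");o=robot.get_obs();q=o["joint_positions"]
E2=down(171.7,37.4);W=[([.4187,.0246,.33],E2),([.4187,.0246,.29],E2),([.4187,.0246,.244],E2)]
plan(*W)
for a,e in W: q,c=ik(np.array(a),e,P,q);print(q.round(2),c<1e-6)
E
```

```text
turn [-0.227, 0.0, 0.295] shift [4.27, -12.08, 5.58] rows 2.8
turn [0.0, 0.0, 0.0] shift [-2.43, -0.0, 3.18] rows 0.8
turn [0.0, 0.0, 0.0] shift [-2.79, -0.0, 3.65] rows 0.9
[-0.1   0.27  1.06  0.04  2.47 -1.5 ] True
[-0.1   0.27  1.14  0.04  2.39 -1.51] True
[-0.1   0.27  1.22  0.04  2.3  -1.51] True
```

Request:
{"op": "move_arm", "data": {
  "deltas": [-0.057, 0, 0.074, 1.1, -3, 1.4, 1, -0.114, 0, 0.148, 2.1, -6, 2.8, 1, -0.17, 0, 0.221, 3.2, -9, 4.2, 1, -0.227, 0, 0.295, 4.3, -12.1, 5.6, 1, -0.227, 0, 0.295, 4.3, -12.1, 5.6, 1, -0.227, 0, 0.295, 4.3, -12.1, 5.6, 1, -0.227, 0, 0.295, 4.3, -12.1, 5.6, 1]
}}

```text
time: 28.15
tool_pos: [0.4188, 0.0249, 0.3296]
ee_rot: [-3.14, -0.654, 2.997]
wrist_force: [-0.2, 0.5, -4.9]
width: 0.0159
finger_force: 30.0
```

```bash
python3 - <<'E'
from kin import *
E,p0,out=keycloud("scene","top");o=robot.get_obs();print(p0,o["ee_rot"].round(3),o["width"])
b=np.radians(-8.3);bx=np.array([np.cos(b),np.sin(b),0])
for n,(t,w,im) in zip(("scene","top"),out):
    a=(w-p0)@bx;z=w[:,2];m=(abs(t[:,1])<.013)&(a>.06)&(a<.11)&(z<p0[2]-.005)&(z>.222)
    if m.sum(): print(n,"short a",np.percentile(a[m],[2,50,98]).round(4),"xy",np.median(w[m],0).round(4),"ty",np.percentile(t[m,1],[2,50,98]).round(4),"zmin",z[m].min().round(4),m.sum())
s=snap("scene");print("socket in scene",rim(s,.212,(.5028,.0123)));save("s5",cv2.resize(s["image"][110:260,190:340],None,fx=3.5,fy=3.5,interpolation=cv2.INTER_CUBIC))
plan(([.4187,.0246,.285],down(171.7,37.4)),([.4187,.0246,.244],down(171.7,37.4)))
E
```

```text
[0.41880199 0.02487705 0.32957308] [-3.14  -0.655  2.998] 0.015584215752271834
scene short a [0.0765 0.0878 0.0942] xy [0.507  0.0194 0.2993] ty [-0.001   0.007   0.0116] zmin 0.2725 116
socket in scene (array([0.5043, 0.0171]), np.float64(0.0155), array([0.5042, 0.0163]), 0.0201, np.float64(0.2102), 85)
turn [-0.003, -0.003, 0.001] shift [-2.68, -0.07, 3.52] rows 0.9
turn [0.0, 0.0, 0.0] shift [-2.49, -0.0, 3.26] rows 0.8
```

View pics/s5.png

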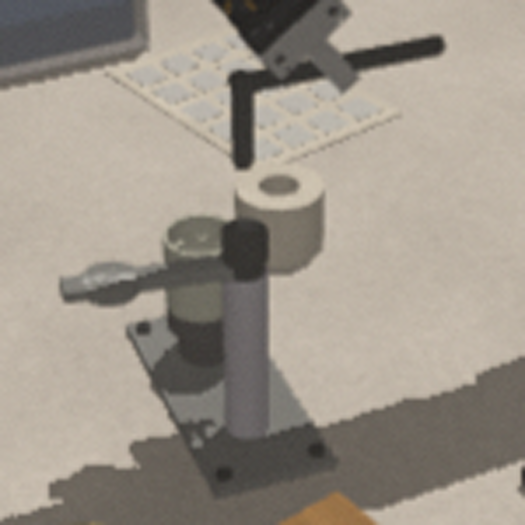

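The short arm hangs directly above the bolt head, at column 243 against 245. Lowering in.

Request:
{"op": "move_arm", "data": {
  "deltas": [0, 0, 0, -1.8, -0.1, 2.4, 1, 0, 0, 0, -3, -0.1, 4, 1, 0, 0, 0, -3.6, -0.1, 4.8, 1, 0, 0, 0, -3.9, -0.1, 5.2, 1, 0, 0, 0, -4.1, -0.1, 5.4, 1, 0, 0, 0, -4.1, -0.1, 5.4, 1]
}}

```text
time: 28.9
tool_pos: [0.4184, 0.0235, 0.2618]
ee_rot: [-3.14, -0.655, 2.996]
wrist_force: [0.3, 1.6, -4.3]
width: 0.0155
finger_force: 30.0
```

Request:
{"op": "move_arm", "data": {
  "deltas": [0, 0, 0, -0.25, 0, 0.3, 1, 0, 0, 0, -0.5, 0, 0.6, 1, 0, 0, 0, -0.7, 0, 0.9, 1, 0, 0, 0, -0.9, 0, 1.1, 1, 0, 0, 0, -0.9, 0, 1.1, 1]
}}

```text
time: 29.4
tool_pos: [0.4151, 0.0239, 0.2512]
ee_rot: [-3.141, -0.664, 2.997]
wrist_force: [-9.6, 4.0, 8.3]
width: 0.0158
finger_force: 30.0
```

Request:
{"op": "move_arm", "data": {
  "deltas": [0, 0, 0, 0.24, 0.1, 0.18, 1, 0, 0, 0, 0.24, 0.1, 0.18, 1]
}}

```text
time: 29.6
tool_pos: [0.4144, 0.0249, 0.2496]
ee_rot: [-3.14, -0.657, 2.996]
wrist_force: [-6.2, 2.9, 4.0]
width: 0.0156
finger_force: 30.0
```

```bash
python3 - <<'E'
from kin import *
E,p0,out=keycloud("scene","top","wrist");o=robot.get_obs();print(p0,o["ee_rot"].round(3),o["wrist_force"].round(1),o["wrist_torque"].round(2))
b=np.radians(-8.3);bx=np.array([np.cos(b),np.sin(b),0])
for n,(t,w,im) in zip(("scene","top","wrist"),out):
    a=(w-p0)@bx;z=w[:,2]-p0[2]
    for lo in(-.08,-.05,-.02,.03,.05,.07,.08):
        c=(abs(t[:,1])<.01)&(a>lo)&(a<lo+.02)&(z>0)&(z<.03)
        if c.sum()>4: print(n,lo,"top z",(p0[2]+np.percentile(z[c],95)).round(4),"ty",np.median(t[c,1]).round(4),c.sum())
E
```

```text
[0.41441234 0.02487589 0.24960133] [-3.14  -0.658  2.996] [-5.   3.   4.5] [ 0.33  0.64 -0.09]
scene -0.08 top z 0.2655 ty 0.0051 29
scene -0.05 top z 0.2675 ty 0.0063 32
scene -0.02 top z 0.2712 ty 0.0068 34
scene 0.03 top z 0.2711 ty 0.0085 10
scene 0.07 top z 0.2788 ty 0.008 42
scene 0.08 top z 0.2779 ty 0.0069 51
wrist -0.08 top z 0.2652 ty -0.0006 391
wrist -0.05 top z 0.2686 ty -0.0006 542
wrist -0.02 top z 0.2718 ty 0.0 719
wrist 0.03 top z 0.2769 ty -0.0003 638
wrist 0.05 top z 0.2792 ty -0.0001 762
wrist 0.07 top z 0.2793 ty -0.0011 173
```

```bash
python3 - <<'E'
from kin import *
E=down(171.7,43.5)
plan(([.4171,.0248,.257],E),([.4171,.0248,.2445],E))
E
```

```text
turn [-0.001, 0.101, -0.001] shift [0.24, 0.03, -0.75] rows 0.7
turn [0.0, 0.0, 0.0] shift [-0.86, -0.0, 0.91] rows 0.3
```

Request:
{"op": "move_arm", "data": {
  "deltas": [0, 0.05, 0, 0.1, 0, -0.4, 1, 0, 0.1, 0, 0.25, 0, -0.75, 1, 0, 0.1, 0, 0.25, 0, -0.75, 1, 0, 0.1, 0, 0.25, 0, -0.75, 1]
}}

```text
time: 30.15
tool_pos: [0.4183, 0.0243, 0.2543]
ee_rot: [-3.14, -0.756, 2.995]
wrist_force: [-2.1, 1.9, -2.5]
width: 0.0159
finger_force: 30.0
```

```bash
cat >> kin.py <<'E'
def level(bdeg=-8.3):
    E,p0,out=keycloud("wrist");o=robot.get_obs();print(p0.round(4),o["ee_rot"].round(3),o["wrist_force"].round(1))
    b=np.radians(bdeg);bx=np.array([np.cos(b),np.sin(b),0]);t,w,im=out[0];a=(w-p0)@bx;z=w[:,2]
    A=[];Z=[]
    for lo in np.arange(-.08,.085,.01):
        c=(abs(t[:,1])<.006)&(a>lo)&(a<lo+.01)&(z-p0[2]>0)&(z-p0[2]<.035)
        if c.sum()>20 and not(-.02<lo<.025): A.append(lo+.005);Z.append(np.percentile(z[c],90))
    f=np.polyfit(A,Z,1);print("slope deg",np.degrees(np.arctan(f[0])).round(2),"bend axis z",(np.polyval(f,.085)-.0092).round(4),"long tip a",np.sort(a[(abs(t[:,1])<.01)&(a<-.05)&(abs(z-p0[2])<.035)])[:5:2].round(4))
E
python3 -c "
from kin import *
level()"
```

```text
[0.4183 0.0243 0.2543] [-3.14  -0.755  2.995] [-2.   1.5 -3.1]
slope deg 0.42 bend axis z 0.2686 long tip a [-0.0797 -0.0794 -0.0793]
```

Request:
{"op": "move_arm", "data": {
  "deltas": [0, 0, 0, -0.1, 0.05, 0.3, 1, 0, 0.01, 0, -0.3, 0.05, 0.5, 1, 0, 0.02, 0, -0.5, 0.05, 0.7, 1, 0, 0.03, 0, -0.7, 0.05, 0.9, 1, 0, 0.03, 0, -0.7, 0.05, 0.9, 1]
}}

```text
time: 30.7
tool_pos: [0.4172, 0.0247, 0.2433]
ee_rot: [-3.139, -0.787, 2.995]
wrist_force: [0.9, 1.1, -0.0]
width: 0.0155
finger_force: 30.0
```

```bash
python3 -c "
from kin import *
level()"
```

```text
[0.4172 0.0247 0.2433] [-3.139 -0.787  2.994] [ 0.5  1.5 -1. ]
slope deg 0.82 bend axis z 0.2575 long tip a [-0.0793 -0.0792 -0.079 ]
```

The key is fully seated: 26 mm deep and level. Now the turn.

Request:
{"op": "move_arm", "data": {
  "deltas": [-0.062, 0, 0.062, -0.02, 0.75, -0.02, 1, -0.123, 0, 0.123, -0.09, 1.5, -0.09, 1, -0.185, 0, 0.185, -0.21, 2.24, -0.21, 1, -0.247, 0, 0.247, -0.37, 2.96, -0.37, 1, -0.308, 0, 0.308, -0.57, 3.66, -0.57, 1, -0.37, 0, 0.37, -0.82, 4.33, -0.82, 1, -0.432, 0, 0.432, -1.1, 4.96, -1.1, 1, -0.494, 0, 0.494, -1.43, 5.56, -1.43, 1]
}}

```text
time: 31.55
tool_pos: [0.4443, 0.0766, 0.2434]
ee_rot: [-3.135, -0.787, 2.291]
wrist_force: [-1.5, 0.3, -1.0]
width: 0.0154
finger_force: 30.2
```

```bash
cat >> kin.py <<'E'
def bar():
    s=snap("top");p=cloud(s).reshape(-1,3);c=np.array([.5035,.0124])
    d=p[:,:2]-c;r=np.hypot(*d.T);m=(p[:,2]>.165)&(p[:,2]<.196)&(r>.04)&(r<.155)
    a=np.degrees(np.arctan2(d[m,1],d[m,0]));print("bar dir",np.median(a).round(1),np.percentile(a,[10,90]).round(1),m.sum(),"keeper",np.radians(-8.3-np.median(a)).round(3))
E
python3 -c "
from kin import *
bar();level(-48.3);o=robot.get_obs();print(o['joint_positions'].round(2));p=o['tool_pos'][:2]-np.array([.5028,.0123]);print('r',np.hypot(*p),np.degrees(np.arctan2(p[1],p[0])))"
```

```text
return _methods._mean(a, axis=axis, dtype=dtype,
  ret = ret.dtype.type(ret / rcount)
Traceback (most recent call last):
  File "kin.py", line 31, in bar
    a=np.degrees(np.arctan2(d[m,1],d[m,0]));print("bar dir",np.median(a).round(1),np.percentile(a,[10,90]).round(1),m.sum(),"keeper",np.radians(-8.3-np.median(a)).round(3))
                                                                                  ~~~~~~~~~~~~~^^^^^^^^^^^
IndexError: index -1 is out of bounds for axis 0 with size 0
```

```bash
sed -i 's/s=snap("top");p=cloud/s=snap("scene");p=cloud/; s/c=np.array(\[.5035,.0124\])/c=np.array([.5043,.0145])/' kin.py
python3 -c "
from kin import *
level(-48.3);bar();o=robot.get_obs();print(o['joint_positions'].round(2),o['wrist_force'],o['wrist_torque'])
s=snap('scene');save('s6',cv2.resize(s['image'][110:260,170:340],None,fx=3.5,fy=3.5,interpolation=cv2.INTER_CUBIC))"
```

```text
[0.4445 0.0766 0.2435] [-3.138 -0.786  2.296] [-0.8  1.2 -1.1]
slope deg 0.67 bend axis z 0.2576 long tip a [-0.0795 -0.0793 -0.0789]
bar dir -28.2 [-38.8 -21.1] 337 keeper 0.348
[-0.27  0.26  1.3   0.5   2.22 -0.82] [-1.13578529  0.75913159 -0.28802755] [-0.33659299 -0.1027338   0.47654803]
```

View pics/s6.png

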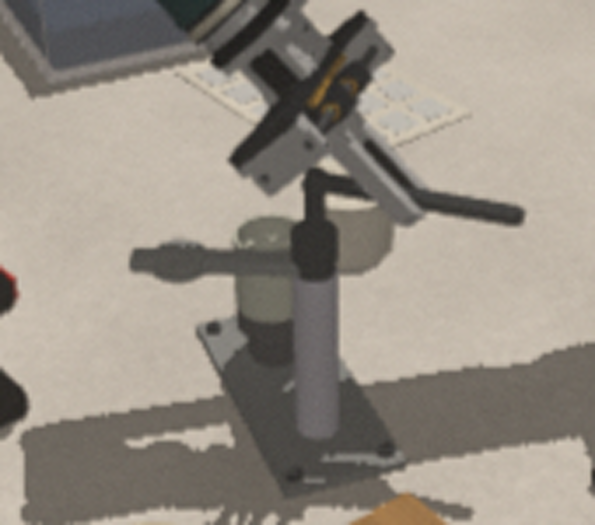

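The bar is following, with its tip at (150,258), and the key stays seated and level. Continuing.

Request:
{"op": "move_arm", "data": {
  "deltas": [-0.062, 0, 0.062, -0.02, 0.75, -0.02, 1, -0.123, 0, 0.123, -0.09, 1.5, -0.09, 1, -0.185, 0, 0.185, -0.21, 2.24, -0.21, 1, -0.247, 0, 0.247, -0.37, 2.96, -0.37, 1, -0.308, 0, 0.308, -0.57, 3.66, -0.57, 1, -0.37, 0, 0.37, -0.82, 4.33, -0.82, 1, -0.432, 0, 0.432, -1.1, 4.96, -1.1, 1, -0.494, 0, 0.494, -1.43, 5.56, -1.43, 1]
}}

```text
time: 32.55
tool_pos: [0.499, 0.0995, 0.2432]
ee_rot: [-3.137, -0.785, 1.598]
wrist_force: [-2.2, 2.0, 0.7]
width: 0.0158
finger_force: 30.0
```

```bash
python3 -c "
from kin import *
level(-88.3);bar();o=robot.get_obs();print(o['joint_positions'].round(2),o['wrist_torque'].round(2));p=o['tool_pos'][:2]-np.array([.5028,.0123]);print('r',np.hypot(*p),np.degrees(np.arctan2(p[1],p[0])))"
```

```text
[0.499  0.0995 0.2432] [-3.138 -0.784  1.595] [-0.8  2.8 -0.8]
slope deg 0.96 bend axis z 0.2577 long tip a [-0.0792 -0.079  -0.0789]
bar dir -68.9 [-79.5 -60.9] 276 keeper 1.058
[-0.39  0.06  1.53  0.73  1.85 -0.32] [-0.11  0.31  0.55]
r 0.08709921328917494 92.48513637994347
```

Request:
{"op": "move_arm", "data": {
  "deltas": [-0.062, 0, 0.062, -0.02, 0.75, -0.02, 1, -0.123, 0, 0.123, -0.09, 1.5, -0.09, 1, -0.16, 0, 0.16, -0.16, 1.95, -0.16, 1, -0.197, 0, 0.197, -0.24, 2.38, -0.24, 1, -0.222, 0, 0.222, -0.3, 2.67, -0.3, 1, -0.222, 0, 0.222, -0.3, 2.67, -0.3, 1, -0.222, 0, 0.222, -0.3, 2.67, -0.3, 1, -0.222, 0, 0.222, -0.3, 2.67, -0.3, 1]
}}

```text
time: 33.45
tool_pos: [0.5264, 0.0962, 0.2434]
ee_rot: [-3.139, -0.785, 1.287]
wrist_force: [-2.9, 4.5, 1.7]
width: 0.0157
finger_force: 30.0
```

```bash
python3 -c "
from kin import *
level(-106.3);bar();o=robot.get_obs();print(o['joint_positions'].round(2),o['wrist_torque'].round(2));p=o['tool_pos'][:2]-np.array([.5028,.0123]);print('r',np.hypot(*p),np.degrees(np.arctan2(p[1],p[0])))
s=snap('scene');c=cloud(s).reshape(-1,3);d=c[:,:2]-[.5043,.0145];r=np.hypot(*d.T);m=(c[:,2]>.178)&(c[:,2]<.192)&(r>.03)&(r<.16)
for lo in np.arange(.03,.16,.02):
  k=m&(r>lo)&(r<lo+.02);print(round(lo,2),c[k].mean(0).round(4),c[k][:,:2].min(0).round(3),c[k][:,:2].max(0).round(3),k.sum())"
```

```text
[0.5264 0.0962 0.2434] [-3.139 -0.785  1.287] [-4.1  4.5  2.2]
slope deg 0.8 bend axis z 0.2576 long tip a [-0.079  -0.0788 -0.0787]
bar dir -87.5 [-97.3 -78.7] 241 keeper 1.382
[-0.42 -0.05  1.64  0.78  1.66 -0.11] [0.42 0.76 0.83]
r 0.08712439956088422 74.29081481397854
0.03 [ 0.5113 -0.0258  0.1849] [ 0.501 -0.034] [ 0.516 -0.014] 24
0.05 [ 0.5054 -0.0454  0.1849] [ 0.492 -0.055] [ 0.517 -0.035] 30
0.07 [ 0.5068 -0.0653  0.1842] [ 0.492 -0.075] [ 0.518 -0.056] 37
0.09 [ 0.5071 -0.0843  0.1842] [ 0.482 -0.095] [ 0.528 -0.075] 60
0.11 [ 0.5058 -0.1035  0.1849] [ 0.483 -0.115] [ 0.528 -0.094] 57
0.13 [ 0.5073 -0.1245  0.1845] [ 0.495 -0.131] [ 0.518 -0.116] 25<string>:6: RuntimeWarning: Mean of empty slice.
  ret = um.true_divide(
Traceback (most recent call last):
ValueError: zero-size array to reduction operation minimum which has no identity
```

The bar lags and sits near 82°, so I'll turn further.

Request:
{"op": "move_arm", "data": {
  "deltas": [-0.037, 0, 0.037, -0.01, 0.45, -0.01, 1, -0.074, 0, 0.074, -0.03, 0.9, -0.03, 1, -0.111, 0, 0.111, -0.08, 1.35, -0.08, 1, -0.148, 0, 0.148, -0.13, 1.8, -0.13, 1, -0.148, 0, 0.148, -0.13, 1.8, -0.13, 1, -0.148, 0, 0.148, -0.13, 1.8, -0.13, 1]
}}

```text
time: 34.2
tool_pos: [0.543, 0.0896, 0.2433]
ee_rot: [-3.139, -0.784, 1.078]
wrist_force: [-3.2, 5.4, 1.1]
width: 0.0157
finger_force: 30.0
```

```bash
cat >> kin.py <<'E'
def disc():
    s=snap("scene");c=cloud(s).reshape(-1,3);d=c[:,:2]-[.5043,.0145];r=np.hypot(*d.T);m=(c[:,2]>.178)&(c[:,2]<.192)&(r>.05)&(r<.16)
    p=c[m];h=cv2.fitLine(p[:,:2].astype(np.float32),cv2.DIST_HUBER,0,.01,.01).ravel();a=np.degrees(np.arctan2(h[1],h[0]));a=a if a<0 else a-180
    k=m&(r>.095)&(r<.125);x=(c[k][:,:2].min(0)+c[k][:,:2].max(0))/2;print("line dir",a.round(1),"disc mid",x.round(4),"rel",(x-[.5043,.0145]).round(4),k.sum())
E
python3 -c "
from kin import *
level(-118.3);disc();o=robot.get_obs();print(o['joint_positions'].round(2),o['wrist_torque'].round(2));p=o['tool_pos'][:2]-np.array([.5028,.0123]);print('r',np.hypot(*p),np.degrees(np.arctan2(p[1],p[0])))"
```

```text
[0.543  0.0896 0.2433] [-3.139 -0.784  1.078] [-2.9  3.8  1.8]
slope deg 0.89 bend axis z 0.2576 long tip a [-0.0794 -0.0788 -0.0785]
line dir -102.9 disc mid [ 0.4895 -0.0946] rel [-0.0148 -0.1091] 79
[-0.42 -0.13  1.71  0.78  1.51  0.04] [0.5  0.71 0.99]
r 0.08715513164247823 62.48031310483411
```

Request:
{"op": "move_arm", "data": {
  "deltas": [-0.037, 0, 0.037, -0.01, 0.45, -0.01, 1, -0.062, 0, 0.062, -0.02, 0.75, -0.02, 1, -0.062, 0, 0.062, -0.02, 0.75, -0.02, 1, -0.062, 0, 0.062, -0.02, 0.75, -0.02, 1]
}}

```text
time: 34.7
tool_pos: [0.5494, 0.0861, 0.2431]
ee_rot: [-3.139, -0.784, 0.991]
wrist_force: [-2.4, 5.8, 0.7]
width: 0.0157
finger_force: 30.0
```

```bash
python3 -c "
from kin import *
level(-123);disc();o=robot.get_obs();print(o['joint_positions'].round(2),o['wrist_torque'].round(2));p=o['tool_pos'][:2]-np.array([.5028,.0123]);print('r',np.hypot(*p),np.degrees(np.arctan2(p[1],p[0])))
s=snap('scene');save('s7',cv2.resize(s['image'][110:260,170:340],None,fx=3.5,fy=3.5,interpolation=cv2.INTER_CUBIC))"
```

```text
[0.5494 0.0861 0.2431] [-3.139 -0.784  0.991] [-2.3  5.8  0.5]
slope deg 1.0 bend axis z 0.2575 long tip a [-0.0792 -0.0791 -0.0788]
line dir -108.0 disc mid [ 0.4907 -0.0943] rel [-0.0136 -0.1088] 70
[-0.42 -0.16  1.74  0.78  1.45  0.11] [0.54 0.77 1.19]
r 0.08724688066370849 57.72812822783728
```

View pics/s7.png

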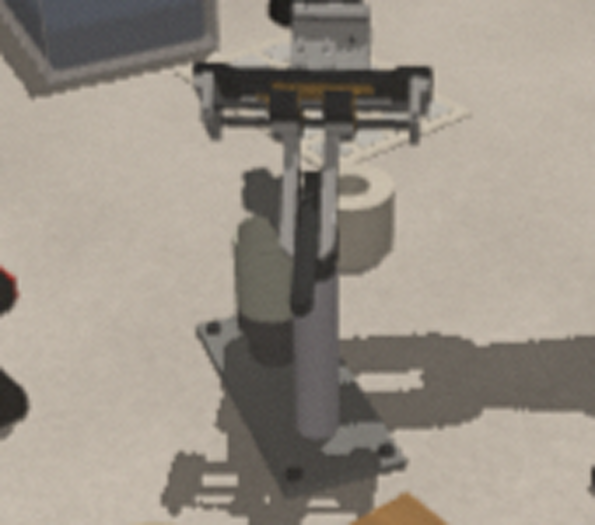

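The bar now lies over the stack at its stop; its disc has not moved in the last push. Next I'll relax the twist.

Request:
{"op": "move_arm", "data": {
  "deltas": [0.037, 0, -0.037, -0.01, -0.45, -0.01, 1, 0.074, 0, -0.074, -0.03, -0.91, -0.03, 1, 0.074, 0, -0.074, -0.03, -0.91, -0.03, 1, 0.074, 0, -0.074, -0.03, -0.91, -0.03, 1]
}}

```text
time: 35.25
tool_pos: [0.5433, 0.0892, 0.2435]
ee_rot: [3.141, -0.785, 1.092]
wrist_force: [-0.2, 4.2, 0.9]
width: 0.0155
finger_force: 30.2
```

```bash
python3 -c "
from kin import *
disc();o=robot.get_obs();print(o['wrist_force'].round(2),o['wrist_torque'].round(2),o['ee_rot'].round(3))
E,p0,out=keycloud('wrist');t,w,im=out[0]
m=(abs(t[:,1])<.02)&(w[:,2]>.255)&(w[:,2]<.275)
c=w[m][:,:2];sel=np.hypot(c[:,0]-.5028,c[:,1]-.0123);far=sel>.1
h=cv2.fitLine(c[far].astype(np.float32),cv2.DIST_HUBER,0,.01,.01).ravel();print('long arm dir',np.degrees(np.arctan2(h[1],h[0])),far.sum(),'ty far',np.median(t[m][far][:,1]))
f=c[far].mean(0);print('from socket',np.degrees(np.arctan2(f[1]-.0123,f[0]-.5028)))
near=(sel<.02);print(w[m][near].mean(0),near.sum())"
```

```text
line dir -103.6 disc mid [ 0.4913 -0.0941] rel [-0.013  -0.1086] 74
[1.81 5.23 0.5 ] [ 0.4   0.12 -0.25] [ 3.14  -0.785  1.093]
long arm dir 62.02751 1611 ty far 0.0006592066730659893
from socket 62.04241779430764
[0.50976603 0.0254033  0.26447035] 655
```

Request:
{"op": "move_arm", "data": {
  "deltas": [0, 0, 0, 0.3, 0, -0.3, 1, 0, 0, 0, 0.8, 0, -0.8, 1, 0, 0, 0, 1.4, 0, -1.4, 1, 0, 0, 0, 2.2, 0, -2.2, 1, 0, 0, 0, 3.5, 0, -3.5, 1, 0, 0, 0, 5.5, 0, -5.5, 1, 0, 0, 0, 8, 0, -8, 1, 0, 0, 0, 8, 0, -8, 1]
}}

```text
time: 36.15
tool_pos: [0.5445, 0.0898, 0.3656]
ee_rot: [3.121, -0.789, 1.108]
wrist_force: [0.4, 0.2, 1.3]
width: 0.0004
finger_force: 0.0
```

```bash
python3 -c "
from kin import *
level(-117.5);disc();o=robot.get_obs();print(o['width'],o['joint_positions'].round(2))
s=snap('scene');save('s8',cv2.resize(s['image'][60:310,170:420],None,fx=2.3,fy=2.3,interpolation=cv2.INTER_CUBIC))
s=snap('wrist');c=cloud(s).reshape(-1,3);print('bolt',rim(s,.212,(.503,.012)))
d=c[:,:2]-[.5028,.0123];r=np.hypot(*d.T);m=(c[:,2]>.176)&(c[:,2]<.192)&(r>.05)&(r<.155);print(m.sum(),np.degrees(np.arctan2(*np.median(d[m],0)[::-1])) if m.sum() else '')"
```

```text
[0.5445 0.0898 0.3656] [ 3.126 -0.787  1.105] [-0.2 -0.5 -0.8]Traceback (most recent call last):
  File "<string>", line 3, in <module>
    level(-117.5);disc();o=robot.get_obs();print(o['width'],o['joint_positions'].round(2))
    ~~~~~^^^^^^^^
  File "kin.py", line 27, in level
    f=np.polyfit(A,Z,1);print("slope deg",np.degrees(np.arctan(f[0])).round(2),"bend axis z",(np.polyval(f,.085)-.0092).round(4),"long tip a",np.sort(a[(abs(t[:,1])<.01)&(a<-.05)&(abs(z-p0[2])<.035)])[:5:2].round(4))
    raise TypeError("expected non-empty vector for x")
TypeError: expected non-empty vector for x
```

The fingers slipped off the key, so I need a look.

```bash
python3 -c "
from kin import *
disc()
s=snap('scene');np.savez('s8.npz',**s);save('s8',cv2.resize(s['image'][90:310,170:390],None,fx=2.6,fy=2.6,interpolation=cv2.INTER_CUBIC))
c=cloud(s).reshape(-1,3);k=c[(c[:,2]>.215)&(c[:,2]<.30)&(abs(c[:,0]-.53)<.12)&(abs(c[:,1]-.06)<.13)]
k=k[np.argsort(k[:,1])]
for i in range(0,len(k),max(1,len(k)//14)): print(k[i:i+max(1,len(k)//14)].mean(0).round(4))
"
```

```text
line dir -100.5 disc mid [ 0.4889 -0.0927] rel [-0.0154 -0.1072] 91
[0.51   0.0194 0.2444]
[0.5094 0.0243 0.2484]
[0.5117 0.0359 0.2627]
[0.5171 0.0497 0.2611]
[0.521  0.0645 0.2596]
[0.5257 0.079  0.2591]
[0.5308 0.0923 0.2574]
[0.5341 0.1054 0.2561]
[0.5387 0.1186 0.2554]
[0.5423 0.1311 0.2541]
[0.5459 0.1432 0.2524]
[0.5503 0.1541 0.2509]
[0.5544 0.1663 0.2503]
[0.5548 0.1742 0.2456]
[0.5534 0.1775 0.2465]
```

View pics/s8.png

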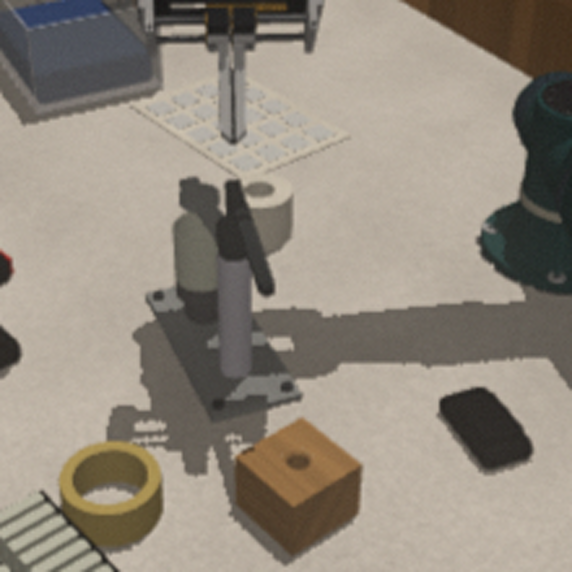

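The key is standing in the socket at (240,215) with its long arm drooping 6° towards yaw 72°. The bar is over the stack and the hole is empty at (298,461). I'll regrip from straight above, nearer the balance point.

```bash
python3 - <<'E'
from kin import *
P=np.load("P.npy");o=robot.get_obs();q=o["joint_positions"]
u=np.array([np.cos(np.radians(71.8)),np.sin(np.radians(71.8)),0]);S=np.array([.5028,.0123,0]);E=down(71.8,-6)
g=S+.051*u+[0,0,.253];T=g+.019*E[:,2]
W=[(T+[0,0,.11],E),(T,E)];plan(*W)
for a,e in W: q,c=ik(np.array(a),e,P,q);print(np.round(a,4),q.round(2),c<1e-6)
E
```

```text
turn [0.059, -0.887, -0.155] shift [-3.73, -0.8, -1.71] rows 6.0
turn [0.0, 0.0, 0.0] shift [1.15, -0.0, 10.94] rows 2.2
[0.5181 0.0589 0.3441] [ 0.07  0.08  1.11 -0.11  1.99  0.35] True
[0.5181 0.0589 0.2341] [ 0.07  0.06  1.35 -0.1   1.77  0.37] True
```

Request:
{"op": "move_arm", "data": {
  "deltas": [0.059, -0.887, -0.155, -3.7, -0.8, -1.7, -1, 0.059, -0.887, -0.155, -3.7, -0.8, -1.7, -1, 0.059, -0.887, -0.155, -3.7, -0.8, -1.7, -1, 0.059, -0.887, -0.155, -3.7, -0.8, -1.7, -1, 0.059, -0.887, -0.155, -3.7, -0.8, -1.7, -1, 0.059, -0.887, -0.155, -3.7, -0.8, -1.7, -1, 0.059, -0.887, -0.155, -3.7, -0.8, -1.7, -1, 0.059, -0.887, -0.155, -3.7, -0.8, -1.7, -1]
}}

```text
time: 37.1
tool_pos: [0.5179, 0.0602, 0.341]
ee_rot: [-3.135, 0.104, 1.256]
wrist_force: [0.3, -0.3, -0.7]
width: 0.0611
finger_force: 0.0
```

```bash
python3 - <<'E'
from kin import *
o=robot.get_obs();print(o["tool_pos"],o["ee_rot"],o["width"])
s=snap("wrist");c=cloud(s).reshape(-1,3);k=c[(c[:,2]>.235)&(c[:,2]<.285)&(abs(c[:,0]-.53)<.06)&(c[:,1]>-.01)&(c[:,1]<.19)]
h=cv2.fitLine(k[:,:2].astype(np.float32),cv2.DIST_HUBER,0,.01,.01).ravel();print("dir",np.degrees(np.arctan2(h[1],h[0])),len(k))
for lo in np.arange(0,.19,.02):
    z=k[(k[:,1]>lo)&(k[:,1]<lo+.02)]
    if len(z)>5: print(round(lo,2),np.median(z,0).round(4),z[:,2].max().round(4),z[:,0].min().round(4),z[:,0].max().round(4),len(z))
d=c[:,:2]-[.5028,.0123];r=np.hypot(*d.T);m=(c[:,2]>.176)&(c[:,2]<.192)&(r>.05)&(r<.155);print(m.sum())
u=np.array([h[0],h[1],0]);
E
```

```text
[0.51790665 0.06024684 0.34098329] [-3.13545959  0.10391886  1.25575419] 0.061089106907490434
dir 72.34841 3224
0.0 [0.5064 0.0162 0.2673] 0.269 0.4963 0.5143 121
0.02 [0.5096 0.0299 0.2652] 0.2691 0.4987 0.5203 334
0.04 [0.5158 0.0501 0.2628] 0.2669 0.5045 0.5267 350
0.06 [0.5223 0.0701 0.261 ] 0.266 0.5109 0.5333 367
0.08 [0.5287 0.0902 0.2591] 0.2629 0.5176 0.5395 382
0.1 [0.5349 0.1103 0.2571] 0.261 0.5243 0.5459 419
0.12 [0.5412 0.1301 0.2552] 0.2594 0.5299 0.5522 446
0.14 [0.5478 0.1501 0.2534] 0.2572 0.5368 0.5586 470
0.16 [0.5526 0.167  0.2513] 0.2559 0.5434 0.5614 335
1307
```

Request:
{"op": "move_arm", "data": {
  "deltas": [0, 0, 0, 0.5, 0.1, 5, -1, 0, 0, 0, 0.9, 0.1, 8.5, -1, 0, 0, 0, 1.08, 0.1, 10.2, -1, 0, 0, 0, 1.08, 0.1, 10.2, -1, 0, 0, 0, 1.08, 0.1, 10.2, 1, 0, 0, 0, 1.08, 0.1, 10.2, 1, 0, 0, 0, 1.08, 0.1, 10.2, 1, 0, 0, 0, 1.08, 0.1, 10.2, 1]
}}

```text
time: 37.95
tool_pos: [0.5191, 0.059, 0.241]
ee_rot: [-3.14, 0.104, 1.253]
wrist_force: [0.3, 0.4, -1.2]
width: 0.0656
finger_force: 0.0
```

Request:
{"op": "move_arm", "data": {
  "deltas": [0, 0, 0, 0, 0, 0, 1, 0, 0, 0, 0, 0, 0, 1, 0, 0, 0, 0, 0, 0, 1, 0, 0, 0, 0, 0, 0, 1, 0, 0, 0, 0, 0, 0, 1, 0, 0, 0, 0, 0, 0, 1, 0, 0, 0, 0, 0, 0, 1, 0, 0, 0, 0, 0, 0, 1]
}}

```text
time: 38.75
tool_pos: [0.5184, 0.0591, 0.2395]
ee_rot: [-3.137, 0.105, 1.254]
wrist_force: [-0.8, -0.3, -0.7]
width: 0.0157
finger_force: 30.0
```

```bash
python3 - <<'E'
from kin import *
o=robot.get_obs();print(o["tool_pos"],o["ee_rot"],o["width"],o["finger_force"],o["wrist_force"].round(1),o["wrist_torque"].round(2))
u=np.array([np.cos(np.radians(72.3)),np.sin(np.radians(72.3)),0]);S=np.array([.5028,.0123,0]);E=down(72.3,0)
p=np.array(o["tool_pos"]);z=rot(o["ee_rot"])[:,2];g=p-.019*z;print("grip dist along",(g-S)@u,"side",np.cross(u,g-S)[2])
T=S+u*((g-S)@u-.006)+[0,0,g[2]+.004-.019]
plan((T,E),(T+[0,0,.12],E))
E
```

```text
[0.51843345 0.05907649 0.23953823] [-3.13742877  0.10498769  1.25374343] 0.01570735125362447 29.991728514432907 [-0.8 -0.3 -0.7] [0.01 0.08 0.  ]
grip dist along 0.05130562042275163 side -0.0007670796945304561
turn [-0.005, 0.105, -0.008] shift [-0.44, -0.07, -0.35] rows 0.7
turn [0.0, 0.0, 0.0] shift [0.0, 0.0, -12.0] rows 2.4
```

Request:
{"op": "move_arm", "data": {
  "deltas": [0, 0.05, 0, -0.2, 0, -0.2, 1, 0, 0.1, 0, -0.44, 0, -0.35, 1, 0, 0.1, 0, -0.44, 0, -0.35, 1, 0, 0.1, 0, -0.4, 0, -0.6, 1, 0, 0.1, 0, -0.35, 0, -1, 1, 0, 0.1, 0, -0.3, 0, -1.4, 1, 0, 0.1, 0, -0.3, 0, -1.4, 1]
}}

```text
time: 39.45
tool_pos: [0.5171, 0.0562, 0.252]
ee_rot: [-3.134, 0.011, 1.252]
wrist_force: [-1.4, -5.8, -10.4]
width: 0.0157
finger_force: 30.0
```

```bash
python3 - <<'E'
from kin import *
level(-107.7);disc();o=robot.get_obs();print(o["width"],o["wrist_torque"].round(2))
E
```

```text
[0.5171 0.0562 0.252 ] [-3.134  0.01   1.252] [-1.  -4.8 -9.6]
slope deg 0.21 bend axis z 0.2674 long tip a [-0.1198 -0.1196 -0.1195]
line dir -100.2 disc mid [ 0.489  -0.0926] rel [-0.0153 -0.1071] 92
0.015751909898359437 [-1.14  0.24  0.01]
```

Request:
{"op": "move_arm", "data": {
  "deltas": [0, 0, 0, -0.3, 0, 0, 1, 0, 0, 0, -0.3, 0, -0.5, 1, 0, 0, 0, -0.3, 0, -1, 1, 0, 0, 0, -0.3, 0, -1.6, 1, 0, 0, 0, -0.3, 0, -2.5, 1, 0, 0, 0, -0.3, 0, -4.5, 1, 0, 0, 0, -0.3, 0, -7, 1, 0, 0, 0, -0.3, 0, -7, 1]
}}

```text
time: 40.35
tool_pos: [0.519, 0.0552, 0.3293]
ee_rot: [3.136, 0.002, 1.253]
wrist_force: [0.6, 0.2, -3.0]
width: 0.0152
finger_force: 30.0
```

```bash
python3 - <<'E'
from kin import *
level(-107.7);disc();o=robot.get_obs();print(o["width"],o["wrist_force"].round(2),o["wrist_torque"].round(2),o["joint_positions"].round(2))
s=dict(np.load("s8.npz"));c=cloud(s).reshape(-1,3)
m=(abs(c[:,2]-.069)<.006)&(abs(c[:,0]-.553)<.08)&(abs(c[:,1]-.23)<.08);print("block scene",cv2.minAreaRect(c[m][:,:2].astype(np.float32)),np.median(c[m][:,2]))
s=snap("wrist");c=cloud(s).reshape(-1,3);m=(abs(c[:,2]-.069)<.006)&(abs(c[:,0]-.553)<.08)&(abs(c[:,1]-.23)<.08);print("block wrist",m.sum(),cv2.minAreaRect(c[m][:,:2].astype(np.float32)))
E
```

```text
[0.519  0.0552 0.3293] [3.139e+00 3.000e-03 1.253e+00] [ 0.3  0.4 -4.8]
slope deg -0.81 bend axis z 0.3432 long tip a [-0.1197 -0.1195 -0.1194]
line dir -99.7 disc mid [ 0.4894 -0.0919] rel [-0.0149 -0.1064] 86
0.015250589901436289 [-0.5   0.06 -4.93] [-0.14  0.06 -0.  ] [-0.    0.03  1.19 -0.    1.92  0.32]
block scene ((0.552658200263977, 0.23187041282653809), (0.09264464676380157, 0.09297971427440643), 9.959630966186523) 0.06890937036753464
block wrist 3161 ((0.5519457459449768, 0.22921140491962433), (0.09009451419115067, 0.09057450294494629), 9.455802917480469)
```

```bash
python3 - <<'E'
from kin import *
P=np.load("P.npy");q=robot.get_obs()["joint_positions"];E=down(71.8,1);T=[.5658,.2725]
W=[([*T,.30],E),([*T,.145],E),([*T,.08],E)];plan(*W)
for a,e in W: q,c=ik(np.array(a),e,P,q);print(q.round(2),c<1e-6)
E
```

```text
turn [-0.004, 0.022, 0.0] shift [22.18, -2.18, 2.24] rows 4.5
turn [0.0, 0.0, 0.0] shift [-0.27, -0.0, 15.5] rows 3.1
turn [0.0, 0.0, 0.0] shift [-0.11, -0.0, 6.5] rows 1.3
[0.35 0.26 0.98 0.01 1.88 0.67] True
[0.35 0.27 1.28 0.01 1.58 0.67] True
[0.35 0.3  1.37 0.01 1.46 0.67] True
```

Request:
{"op": "move_arm", "data": {
  "deltas": [0, 0.02, 0, 4.4, -0.4, 0.4, 1, 0, 0.02, 0, 8.9, -0.9, 0.9, 1, 0, 0.02, 0, 13.3, -1.3, 1.3, 1, 0, 0.02, 0, 17.7, -1.7, 1.8, 1, 0, 0.02, 0, 22.2, -2.2, 2.2, 1, 0, 0.02, 0, 22.2, -2.2, 2.2, 1, 0, 0.02, 0, 22.2, -2.2, 2.2, 1]
}}

```text
time: 41.2
tool_pos: [0.5651, 0.2733, 0.2977]
ee_rot: [-3.134, -0.011, 1.255]
wrist_force: [-0.1, 0.4, -2.9]
width: 0.016
finger_force: 30.0
```

Request:
{"op": "move_arm", "data": {
  "deltas": [0, 0, 0, -0.1, 0, 4, 1, 0, 0, 0, -0.1, 0, 8, 1, 0, 0, 0, -0.2, 0, 12, 1, 0, 0, 0, -0.3, 0, 15.3, 1, 0, 0, 0, -0.3, 0, 15.3, 1, 0, 0, 0, -0.3, 0, 15.3, 1]
}}

```text
time: 41.8
tool_pos: [0.5649, 0.271, 0.148]
ee_rot: [-3.137, -0.014, 1.252]
wrist_force: [-0.1, 0.7, -2.8]
width: 0.0154
finger_force: 30.0
```

```bash
python3 - <<'E'
from kin import *
level(-108.2);print(robot.get_obs()["width"]);s=snap("scene");save("s9",cv2.resize(s["image"][180:330,190:390],None,fx=3.5,fy=3.5,interpolation=cv2.INTER_CUBIC))
s=snap("wrist");c=cloud(s).reshape(-1,3);m=(abs(c[:,2]-.069)<.006)&(abs(c[:,0]-.553)<.08)&(abs(c[:,1]-.23)<.08);print("block wrist",m.sum(),cv2.minAreaRect(c[m][:,:2].astype(np.float32)))
plan(([.5658,.2725,.078],down(71.8,1)))
E
```

```text
[0.5649 0.271  0.148 ] [-3.14  -0.017  1.252] [ 0.7 -0.4 -4.8]
slope deg -1.66 bend axis z 0.1606 long tip a [-0.1194 -0.1192 -0.1191]
0.015480834394102848
block wrist 2386 ((0.5518860220909119, 0.22918203473091125), (0.09031881392002106, 0.09110204130411148), 9.396743774414062)
turn [0.001, -0.002, -0.0] shift [-0.16, -0.11, 7.36] rows 1.5
```

View pics/s9.png

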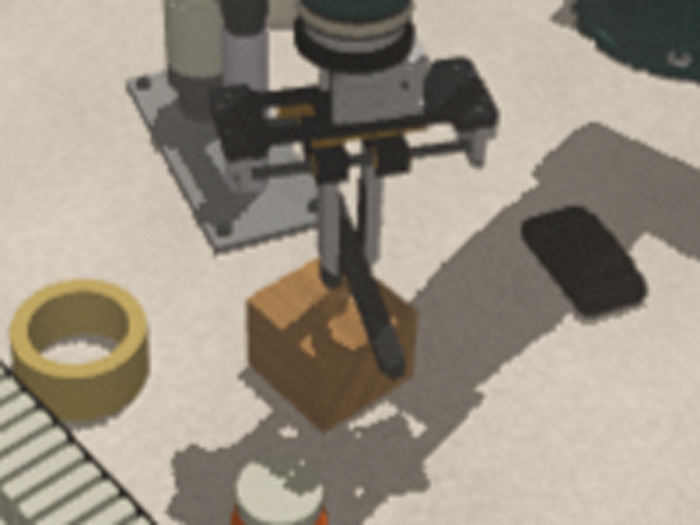

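Request:
{"op": "move_arm", "data": {
  "deltas": [0, 0, 0, 0, 0, 1.5, 1, 0, -0.01, 0, 0, 0, 2.5, 1, 0, -0.02, 0, 0.1, 0, 3.5, 1, 0, -0.02, 0, 0.1, 0, 4.5, 1, 0, -0.02, 0, 0.1, 0, 5.5, 1, 0, -0.02, 0, 0.1, 0, 5.5, 1]
}}

```text
time: 42.55
tool_pos: [0.5644, 0.2734, 0.09]
ee_rot: [-3.135, 0.008, 1.253]
wrist_force: [0.2, -1.1, -4.9]
width: 0.0157
finger_force: 30.0
```

```bash
python3 - <<'E'
from kin import *
level(-108.2);print(robot.get_obs()["width"],robot.get_obs()["wrist_torque"].round(2))
E
```

```text
[0.5644 0.2734 0.09  ] [-3.136  0.007  1.253] [-0.1 -0.6 -4.6]
slope deg -0.31 bend axis z 0.1047 long tip a [-0.12   -0.1198 -0.1197]
0.015527743818731758 [-0.21 -0.02  0.07]
```

Request:
{"op": "move_arm", "data": {
  "deltas": [0, 0, 0, 0, 0, 0.6, 1, 0, 0, 0, 0, 0, 1.1, 1, 0, 0, 0, 0, 0, 1.1, 1, 0, 0, 0, 0, 0, 1.1, -1, 0, 0, 0, 0, 0, 1.1, -1, 0, 0, 0, 0, 0, 1.1, -1, 0, 0, 0, 0, 0, 1.1, -1, 0, 0, 0, 0, 0, 1.1, -1]
}}

```text
time: 43.4
tool_pos: [0.5657, 0.2741, 0.0825]
ee_rot: [-3.139, 0.004, 1.253]
wrist_force: [-0.0, 0.3, -0.1]
width: 0.052
finger_force: 0.0
```

Request:
{"op": "move_arm", "data": {
  "deltas": [0, 0, 0, 0, 0, 0, -1, 0, 0, 0, 0, 0, -2, -1, 0, 0, 0, 0, 0, -6, -1, 0, 0, 0, 0, 0, -11, -1, 0, 0, 0, 0, 0, -15, -1, 0, 0, 0, 0, 0, -20, -1, 0, 0, 0, 0, 0, -20, -1]
}}

```text
time: 44.1
tool_pos: [0.5688, 0.2756, 0.2919]
ee_rot: [3.132, -0.006, 1.253]
wrist_force: [-0.1, -0.2, 1.5]
width: 0.0938
finger_force: 0.0
```

Request:
{"op": "move_arm", "data": {
  "deltas": [0, 0, 0, 0, -5, 0, -1, 0, 0, 0, 0, -10, 0, -1, 0, 0, 0, 0, -15, 0, -1, 0, 0, 0, 0, -20, 0, -1, 0, 0, 0, 0, -20, 0, -1, 0, 0, 0, 0, -20, 0, -1]
}}

```text
time: 44.7
tool_pos: [0.3756, 0.3374, 0.2826]
ee_rot: [-3.139, 0.005, 1.255]
wrist_force: [0.5, -0.2, 0.1]
width: 0.094
finger_force: 0.0
```

```bash
python3 - <<'E'
from kin import *
print(robot.get_obs()["tool_pos"],robot.get_obs()["width"])
s=snap("top");save("t9",cv2.resize(s["image"][90:290,90:340],None,fx=3,fy=3,interpolation=cv2.INTER_CUBIC));p=cloud(s).reshape(-1,3)
d=p[:,:2]-[.5035,.0124];r=np.hypot(*d.T);m=(p[:,2]>.165)&(p[:,2]<.196)&(r>.04)&(r<.155);h=cv2.fitLine(p[m][:,:2].astype(np.float32),cv2.DIST_HUBER,0,.01,.01).ravel()
print("bar",np.degrees(np.arctan2(h[1],h[0])),m.sum(),np.degrees(np.arctan2(*np.median(d[m],0)[::-1])))
s=snap("scene");c=cloud(s).reshape(-1,3);k=c[(c[:,2]>.078)&(c[:,2]<.13)&(abs(c[:,0]-.58)<.06)&(c[:,1]>.2)&(c[:,1]<.4)]
for lo in np.arange(.2,.4,.025):
    z=k[(k[:,1]>lo)&(k[:,1]<lo+.025)]
    if len(z)>4: print(round(lo,3),np.median(z,0).round(4),z[:,2].max().round(4),len(z))
E
```

```text
[0.37564062 0.33736554 0.28261202] 0.09399527611003253
bar 82.875465 451 -96.88135606353073
0.225 [0.558  0.2397 0.0979] 0.1037 46
0.25 [0.563  0.2623 0.0943] 0.1025 62
0.275 [0.5718 0.2873 0.0918] 0.0963 62
0.3 [0.5789 0.3126 0.0889] 0.0944 67
0.325 [0.5874 0.3376 0.0867] 0.0923 65
0.35 [0.5957 0.3626 0.0837] 0.0887 66
0.375 [0.6018 0.383  0.0815] 0.0869 45
```

View pics/t9.png

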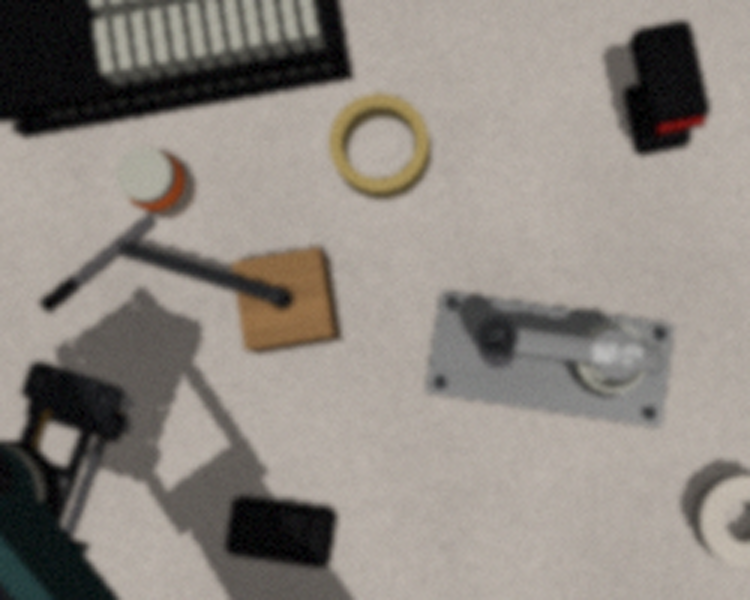

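The top view shows the bar over the stack at (610,355), the key in its block with the bend at (285,298), and every bystander standing. Handing in.

```bash
python3 -c "
from h import *
print(robot.close_job())"
```

```text
the job is handed in; nothing more can be done
None
```

The job is handed in, with no verdict returned: the three loose tubs are nested, the keeper is over the stack at its stop, the key stands short arm down in its block, and no bystander was knocked over.

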